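Clamp a pleated filter square in the twin-knob bench clamp

TASK

Stand the pleated filter cartridge upright on the bed of the blue bench clamp, between the far jaw and the moving jaw, so that it can be brushed out. Then wind the moving jaw in with its two orange knobs, a little on one and a little on the other in turn so that the jaw stays square, until both white pads hold the cartridge snugly without crushing its frame, and let go. Leave the cup, the brush and the nozzle where they are.

Things in the scene. Friction and masses are not known exactly. Their poses are not given: they have to be found in the camera images.
- clamp: fixed bench clamp: steel plate 142 x 340 x 12 mm, blue far jaw (50 mm high) and two blue knob housings. Origin on the bench under the middle of the bed; +x points from the moving jaw to the far jaw, +y to the left knob. Knob axes are at x -60, y +140 and -140 mm; housing tops 47 mm high
- clamp_bed (a point): point on the plate's top, 12 mm above the bench, over the clamp's origin, where the cartridge stands. On the far jaw two yellow sprung buffers, 26 mm wide, 60 mm either side of the middle, face it at x = 34 mm in the clamp frame or up to 6.5 mm nearer: unknown, it differs each time; each gives way 1 mm per 10 N
- jaw: aluminium moving jaw, 292 mm long, 14 mm thick, top 48 mm above the bench, on two toothed racks. Origin at the left rack, in the plane of the pads' faces; +x is its pushing direction, +y along it to the left; square when parallel to the clamp's axes. Starts square, the pads 22 mm on the -x side of the bed point. If one end leads the other by over 12 mm (0.043 rad) the racks bind: job spoilt
- jaw_left (a point): point on the moving jaw, in the plane of the pads' faces, 140 mm left of the mid line, abreast of the left knob: shows how far the left end is wound in
- jaw_right (a point): the same abreast of the right knob, 280 mm from jaw_left
- left_knob_grip (a point): orange wing knob: bar 46 mm long (its x axis), 14 mm thick, 57 to 87 mm above the bench, on a black disc. Point on the upright turning axis, 77 mm high. Clockwise seen from above pushes this end of the jaw forward 10 mm per rad. Friction of 0.26 N m holds the knob; each newton with which this end of the jaw pushes adds 0.01 N m to the moment needed to turn it on
- right_knob_grip (a point): the same wing knob for the right end of the jaw; also clockwise to push forward, same friction
- left_pad: smooth white nylon pad 30 x 30 mm, 6 mm thick, on the moving jaw 60 mm left of its middle; origin at its face, 33 mm above the bench. Snug: it presses on the cartridge with about 12 N (6 to 18 N); over 25 N the cartridge's frame cracks.
- right_pad: the same pad 60 mm right of the jaw's middle, same limits
- cartridge: loose filter cartridge of about 160 g: box with grey frame and white pleats, 40 mm (its x) x 150 mm (its y) x 55 mm high, with a grey pull tab on top; top of tab 87 mm above the underside. Origin at the centre of the underside. Alike front and back; in the clamp its 150 mm side lies along the jaws, and the moving jaw slides it against the yellow buffers
- cartridge_tab (a point): point on the pull tab, over the cartridge's middle, 77 mm above its underside; the tab is 14 mm thick (x), 60 mm long (y) and stands from 55 to 87 mm; grip it across the 14 mm
- cup: bystander: grey cyclone cup, 98 mm wide, 110 mm high, open top; origin at the centre of its underside
- brush: bystander: lying brush with beech handle, 190 mm long along its x; origin at its middle, underside
- nozzle: bystander: lying clear crevice nozzle, 200 mm long along its x, 38 mm wide; origin at its middle, underside
Mind the look-alikes: they are no part of the job. Of the things shaped like the cartridge, the grey one is meant.

How it is judged:
By the outcome, as a careful person would: the job done as asked, in the order asked, and still so for the second after the job is handed in, with the robot touching nothing.
It also fails if it takes over 72 s, if anything falls off the work surface, if the arm or the gripper's body presses on something with over 40 N, if the wrist force passes 120 N, or if a joint passes its speed limit or range.

ROBOT

A 7-joint arm with a two-finger parallel gripper is mounted at the origin on the work surface. World frame = base frame: x ahead of the robot, y to its left, z up, the work surface at z = 0. Lengths are in m, angles in degrees, forces in N, time in s.
With the tool pointing down it reaches from about 0.425 to 0.875 m from the base axis. Payload 8.4 kg.
Tool frame: the origin (TCP) lies on the centre line of the jaws, within the pads' length; the fingertips stand ctrl.finger_overhang ahead of it and the grasp point (between the pads) lies 6 mm ahead of it (ctrl.finger_overhang is the distance from the TCP to the fingertips, in m); z points along the fingers, y is the direction in which the jaws open and shut (so a half turn about z gives the same grasp; the last joint's range is limited). The gripper opens to 85 mm and grips with 20 to 120 N. Pads are 22 mm wide; open, the fingers measure 114 mm over their backs; the gripper's body (76 mm by 85 mm) begins 54 mm behind the grasp point. The pads swing forward as they close: fully open they stand 13 mm farther back than shut.
Start: joints at [-80.455, 19.091, 2.286, 83.961, -0.768, 76.965, -3.352], TCP at [0.171, 0.627, 0.256] pointing down, gripper open.
Joint ranges: [-147.57, 147.57], [-21.85, 119.76], [-74.77, 79.35], [14.55, 137.4], [-85.83, 265.84], [4.83, 119.75], [-152.11, 152.11]. Speed limits (degrees/s): [127.2, 127.2, 159.86, 159.86, 180, 180, 180].

INTERFACE

Orientations are given as a 3x3 rotation matrix whose columns are the frame's x, y, z axes.
In Python, from rig import sense, imaging, ctrl gives the robot as it stands. The module is installed in compiled form; this text tells all that it offers.
- The arm moves only by the tool carry_out, never from a script. Its argument "increments" is a list of rows, each an object of numbers: "jaw": the gripper's target within -1 to 1 (shut at 1, half-way at 0, fully open at -1); "x", "y", "z": the shift along the tool's x, y, z in mm; "yaw": the turn about the tool's z in rad. A call has 1 to 20 rows; each row shifts and turns the pose as measured when the row begins, along the tool's axes as they then stand; what a row does not reach is not made up. A row lasts 1/10 s, in which the tool goes at most 50 mm and 8.59 degrees, less where a joint would pass 70% of its speed; a pose out of reach is approached as far as the arm can. A call is refused whole if a number of a shift passes 50 or a number of a turn 0.15, either way. A call with a gripper value outside its range is refused whole. The fingers move at their own pace and stop on an object; the grip force is fixed at half the most. Time passes only in rows, so rows that do not move let the fingers close. It gives the time, the measured TCP pose, the force and the opening at its end, in the units of the state.
- sense(): the state, without advancing time (a new reading comes with each control period).
- imaging.read_camera(name): name is "side" or "top"; returns a dict with "img" (400x640x3 uint8, red, green, blue), "fovy" (degrees; the focal length in pixels is half the picture's height over the tangent of half this angle, whatever the lens; pixels are square), "cx", "cy" (the principal point, pixels), "rvec" (rotation vector, rad) and "tvec" (3), from world to camera coordinates, as OpenCV has them. Camera axes: x right, y down, z forward; pixel columns grow to the right and rows downward; lengths in m; the calibration is good to about 2 mm. A picture is of the moment at which its call begins. There is no depth.
- ctrl.sign_off(): hands the job in, once; it reports no verdict.
The state is a dict: "time": time; "q": joint angles; "joint_vel": joint speeds; "joint_torque": joint torques, N m; "position": TCP position; "eef_rot": TCP orientation; "ft_force": force on the tool from outside, world axes, zero at the start; "wrist_torque": the same for the moment, N m; "grip_width": opening from 0.0 (shut) to 1.0 (fully open).
Only numpy, scipy, OpenCV 4.12 (cv2) and the standard library are available. Lean on these libraries where they do the work, as an engineer would, in place of code of your own. Each camera call takes 0.05 s, during which the arm holds its last target.

## Working session

There is one attempt and no reset: what is moved stays moved. The work goes in short steps, Python scripts to look and compute and a tool call to move; the robot and the scene stay as the last step left them, time stands still between calls to the robot, and variables do not carry over. Pictures are saved under pics/ and viewed, and the job is handed in when it is done.

Besides the shell and the picture viewer there is one more tool, called after "Call:" as name(argument=value, ...), one argument or row to a line, values as JSON. carry_out: Moves the arm, as the interface text tells. Its arguments: {"type":"object","properties":{"increments":{"type":"array","items":{"type":"object","properties":{"jaw":{"type":"number"},"x":{"type":"number"},"y":{"type":"number"},"z":{"type":"number"},"yaw":{"type":"number"}}}}},"required":["increments"]}

```bash
mkdir -p pics
python3 - <<'E'
from rig import sense, imaging, ctrl
import cv2,numpy as np,pickle
s=sense()
for k in s: print(k,np.round(s[k],4).tolist())
print(ctrl.finger_overhang)
for n in("side","top"):
    c=imaging.read_camera(n); pickle.dump(c,open(f"pics/{n}0.pkl","wb"))
    print(n,{k:c[k] for k in c if k!="img"}); cv2.imwrite(f"pics/{n}0.png",c["img"][:,:,::-1])
E
```

```text
time 0.0
q [-80.4547, 19.1319, 2.2855, 84.0127, -0.7663, 76.9642, -3.3495]
joint_vel [-0.0519, 0.0139, -0.0005, 0.0677, -0.0077, -0.0055, -0.0315]
joint_torque [0.0, -65.8572, 1.3654, -40.5549, 0.0169, 0.0129, -0.0]
position [0.1707, 0.6268, 0.2554]
eef_rot [[-0.9649, 0.2627, -0.0003], [0.2627, 0.9649, -0.0016], [-0.0001, -0.0016, -1.0]]
ft_force [-0.9239, -0.8586, -0.033]
wrist_torque [0.0094, -0.0046, -0.0111]
grip_width 0.9966
0.025
side {'fovy': 42.28139403226867, 'cx': 311.2134138584915, 'cy': 201.76369184622365, 'rvec': array([ 2.20365562, -0.35736185,  0.14985546]), 'tvec': array([-0.49459289,  0.18893273,  1.20111044])}
top {'fovy': 46.209969129962346, 'cx': 319.57770968143836, 'cy': 202.57559752347075, 'rvec': array([ 2.11516336, -2.16976759,  0.1767714 ]), 'tvec': array([0.05030261, 0.54278127, 1.44363631])}
```

View pics/side0.png

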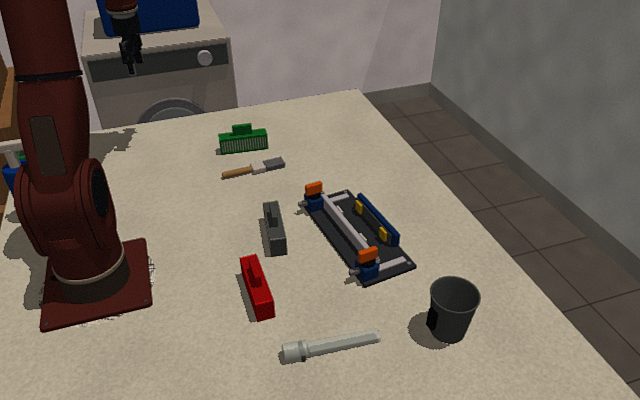

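View pics/top0.png

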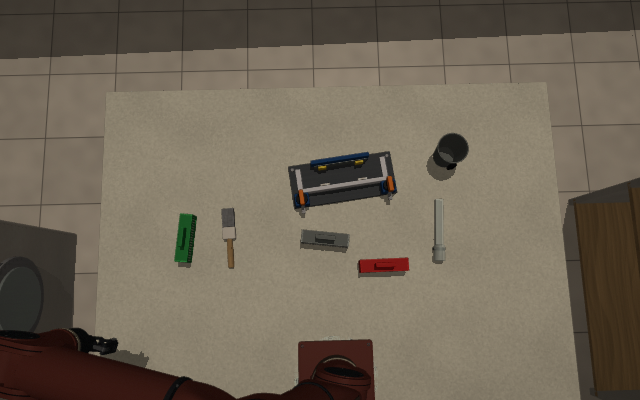

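The side view shows the grey box with a tab at about (274,228), between the red (257,288) and green (243,140) look-alikes. In the top view the three sit at (325,240), (383,266) and (185,238). The grey one is meant. The clamp is at (343,180) in the top view.

```bash
cat > h.py <<'E'
import cv2,numpy as np,pickle
def K(c):
    f=c["img"].shape[0]/2/np.tan(np.radians(c["fovy"])/2)
    return np.array([[f,0,c["cx"]],[0,f,c["cy"]],[0,0,1]])
def proj(c,P):
    return cv2.projectPoints(np.asarray(P,float).reshape(-1,3),c["rvec"],c["tvec"],K(c),None)[0].reshape(-1,2)
def cast(c,uv,z):
    R=cv2.Rodrigues(c["rvec"])[0];o=-R.T@c["tvec"]
    uv=np.asarray(uv,float).reshape(-1,2)
    d=(R.T@np.linalg.inv(K(c))@np.c_[uv,np.ones(len(uv))].T).T
    return o+d*((z-o[2])/d[:,2])[:,None]
def tri(c1,u1,c2,u2):
    P=[K(c)@np.c_[cv2.Rodrigues(c["rvec"])[0],c["tvec"]] for c in(c1,c2)]
    X=cv2.triangulatePoints(P[0],P[1],np.array(u1,float).reshape(2,1),np.array(u2,float).reshape(2,1))
    return (X[:3]/X[3]).ravel()
def load(n): return pickle.load(open(f"pics/{n}.pkl","rb"))
def crop(c,x0,y0,x1,y1,k,fn):
    cv2.imwrite(fn,cv2.resize(c["img"][y0:y1,x0:x1,::-1],None,fx=k,fy=k,interpolation=cv2.INTER_CUBIC))
E
python3 - <<'E'
from h import *
t=load("top0");s=load("side0")
crop(t,280,140,420,260,5,"pics/topc.png")
crop(s,225,170,425,300,4,"pics/sidec.png")
for c in(t,s):
    R=cv2.Rodrigues(c["rvec"])[0];print(-R.T@c["tvec"])
E
```

```text
[0.31085813 0.04997773 1.51066114]
[ 0.22975191 -0.95178884  0.87424028]
```

View pics/topc.png

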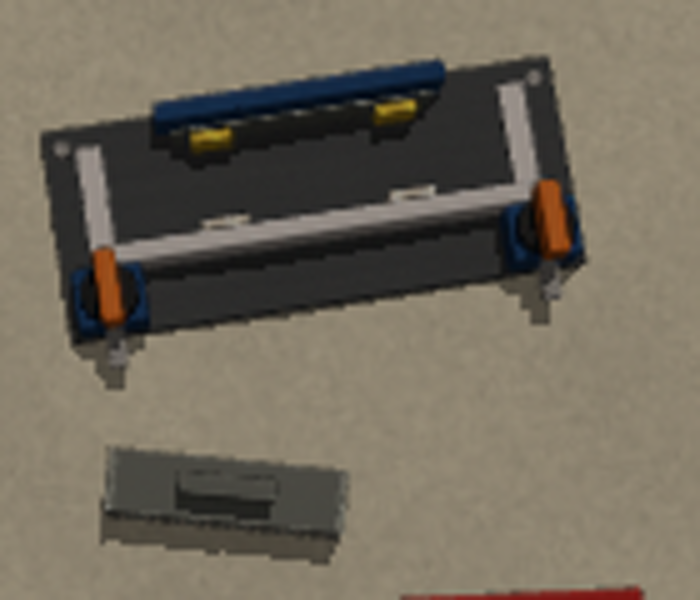

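View pics/sidec.png

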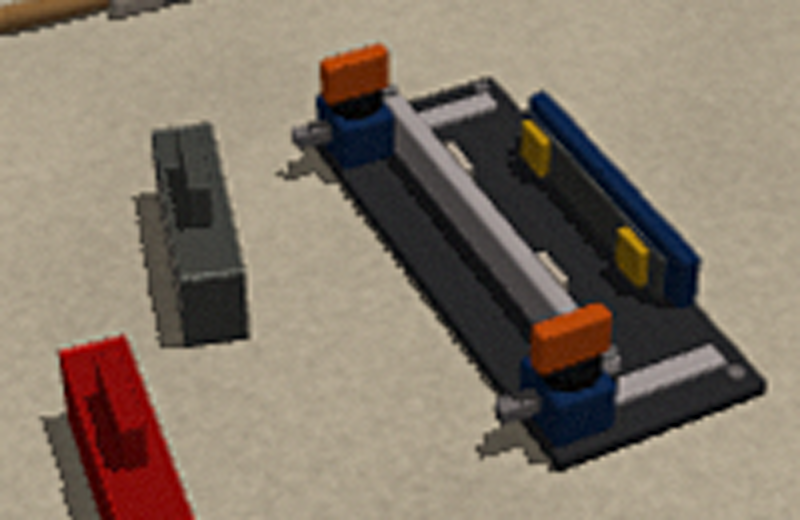

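The crops confirm the grey upright cartridge with its tab (no other grey one), and show the clamp, knobs and pads clearly. Next I measure.

```bash
cat > m.py <<'E'
from h import *
t=load("top0");s=load("side0")
def rigid(L,W):
    L=np.array(L,float);W=np.array(W,float);a=L-L.mean(0);b=W-W.mean(0)
    th=np.arctan2((a[:,0]*b[:,1]-a[:,1]*b[:,0]).sum(),(a*b).sum())
    R=np.array([[np.cos(th),-np.sin(th)],[np.sin(th),np.cos(th)]])
    p=W.mean(0)-R@L.mean(0);return p,th,R,(W-(L@R.T+p))
def up(c,x0,y0,k): return lambda P:(np.array(P,float)+.5)/k-.5+np.array([x0,y0])
ut=up(t,280,140,5);us=up(s,225,170,4)
E
python3 - <<'E'
from m import *
# plate corners top
pc=ut([(42,133),(549,57),(586,262),(73,345)])
W=cast(t,pc,.012)[:,:2]
L=[(.071,.17),(.071,-.17),(-.071,-.17),(-.071,.17)]
p,th,R,r=rigid(L,W);print("plate",p,np.degrees(th),r*1000)
# housing offset: plate x range?
# knobs by mask
for n,c in(("top",t),("side",s)):
    h=cv2.cvtColor(c["img"],cv2.COLOR_RGB2HSV)
    def comps(lo,hi,a):
        m=cv2.inRange(h,lo,hi);k,l,st,ce=cv2.connectedComponentsWithStats(m)
        return [(np.round(ce[i],2),st[i].tolist()) for i in range(1,k) if st[i,4]>a]
    print(n,"orange",comps((5,180,90),(15,255,255),15))
    print(n,"yellow",comps((20,150,80),(32,255,255),6))
    print(n,"blue",comps((100,120,30),(125,255,255),15))
# side plate corners: near (560,468)?, (765,385), 
sc=us([(766,388),(487,78)])
print("side far corners",cast(s,sc,.012))
ccs=us([(107,447),(348,470),(339,536)])
E
```

```text
plate [ 0.62388193 -0.03977275] 7.538134338630503 [[ 0.02847733 -1.59521517]
 [-1.44062986  0.54859235]
 [ 1.47918105  1.8735568 ]
 [-0.06702852 -0.82693399]]
top orange [(array([390.28, 182.67]), [388, 176, 6, 14, 57]), (array([301.13, 196.6 ]), [299, 190, 6, 14, 55])]
top yellow [(array([358.53, 161.06]), [355, 160, 8, 3, 17]), (array([321.35, 166.71]), [318, 166, 8, 3, 17])]
top blue [(array([338.86, 158.35]), [311, 153, 58, 12, 235]), (array([383., 187.]), [381, 181, 7, 12, 29]), (array([307.31, 199.  ]), [305, 193, 5, 12, 29]), (array([296.  , 199.96]), [294, 194, 6, 12, 27])]
side orange [(array([313.74, 187.76]), [305, 181, 17, 14, 161]), (array([367.72, 253.71]), [358, 246, 20, 17, 228])]
side yellow [(array([358.81, 206.09]), [356, 200, 7, 14, 47]), (array([383.44, 233.  ]), [379, 227, 8, 14, 52])]
side blue [(array([105.47,  18.84]), [96, 0, 23, 37, 329]), (array([166.46,  14.38]), [136, 0, 63, 33, 1776]), (array([ 23.  , 161.52]), [20, 159, 7, 6, 31]), (array([  9.13, 175.33]), [2, 163, 17, 31, 236]), (array([381.18, 220.1 ]), [358, 193, 41, 54, 354]), (array([314.7 , 203.81]), [304, 195, 19, 17, 186]), (array([367.74, 271.53]), [355, 259, 24, 23, 261])]
side far corners [[ 0.71262221 -0.20079767  0.012     ]
 [ 0.6686687   0.13851013  0.012     ]]
```

Run:
```python
from m import *
p=np.array([.62388,-.03977]);th=np.radians(7.538)
R=np.array([[np.cos(th),-np.sin(th)],[np.sin(th),np.cos(th)]])
loc=lambda X:np.round(1000*np.r_[R.T@(np.asarray(X)[:2]-p),np.asarray(X)[2:]],1)
for n,a,b in(("R",(390.28,182.67),(367.72,253.71)),("L",(301.13,196.6),(313.74,187.76))):
    print(n,"tri",loc(tri(t,a,s,b)),tri(t,a,s,b),"cast",loc(cast(t,a,.083)[0]),"side@.072",loc(cast(s,b,.072)[0]))
for a,b in(((358.53,161.06),(383.44,233)),((321.35,166.71),(358.81,206.09))): print("yel tri",loc(tri(t,a,s,b)),loc(cast(t,a,.04)[0]),loc(cast(s,b,.035)[0]))
for u in ut([(155,103),(444,63)]): print("farjaw top back corners",loc(cast(t,u,.05)[0]))
for u in ut([(445,78),(157,120)]): print("farjaw top front corners",loc(cast(t,u,.05)[0]))
for u in ut([(500,190),(118,250)]): print("jaw top front edge",loc(cast(t,u,.048)[0]))
for u in us([(766,388),(487,78),(560,470)]): print("side plate",loc(cast(s,u,.012 if u[1]<266 else .0)[0]))
for u in us([(543,93),(700,262)]): print("side far jaw back top corners",loc(cast(s,u,.05)[0]))
# side pixels of plate mask? cartridge
h=cv2.cvtColor(t["img"],cv2.COLOR_RGB2HSV)
for y in range(226,256): print(y,[ "%3d/%3d"%(h[y,x,1],h[y,x,2]) for x in range(298,352,6)])
```

```text
R tri [ -47.9 -140.4   76.1] [ 0.59481991 -0.18526541  0.07607749] cast [ -48.  -139.5   83. ] side@.072 [ -46.5 -136.7   72. ]
L tri [-47.  140.8  74.4] [0.55877193 0.09363779 0.07435527] cast [-48.2 140.6  83. ] side@.072 [-46.  143.7  72. ]
yel tri [ 45.5 -59.4  37.2] [ 45.4 -59.3  40. ] [ 46.5 -57.3  35. ]
yel tri [45.8 62.1 35.6] [45.6 62.  40. ] [45.5 62.9 35. ]
farjaw top back corners [69.7 93.1 50. ]
farjaw top back corners [ 66.9 -94.3  50. ]
farjaw top front corners [ 57.  -93.2  50. ]
farjaw top front corners [58.4 93.6 50. ]
jaw top front edge [ -20.3 -115.5   48. ]
jaw top front edge [-20.8 131.   48. ]
side plate [  74.9 -161.8    0. ]
side plate [ 67.8 170.9  12. ]
side plate [ -66.9 -164.4    0. ]
side far jaw back top corners [67.4 94.1 50. ]
side far jaw back top corners [ 67.  -95.4  50. ]
226 [' 52/141', ' 53/143', ' 52/146', ' 51/149', ' 52/142', ' 50/143', ' 51/140', ' 52/142', ' 51/144']
227 [' 53/139', ' 52/143', ' 52/147', ' 51/150', ' 52/143', ' 53/143', ' 54/138', ' 52/143', ' 55/145']
228 [' 51/139', ' 52/142', ' 52/143', ' 53/144', ' 53/144', ' 52/142', '
[... 2139 characters left out ...]
' 53/134', ' 52/ 78', ' 56/ 78', ' 59/ 78', ' 52/ 78', ' 55/ 79', ' 53/ 77']
250 [' 55/140', ' 56/141', ' 51/139', ' 54/137', ' 53/ 77', ' 53/ 77', ' 55/ 79', ' 53/ 77', ' 52/ 79']
251 [' 53/139', ' 53/140', ' 53/140', ' 54/137', ' 53/136', ' 53/135', ' 55/ 84', ' 54/ 80', ' 53/135']
252 [' 51/139', ' 53/139', ' 53/136', ' 51/139', ' 54/141', ' 52/138', ' 54/133', ' 52/137', ' 55/135']
253 [' 52/137', ' 55/138', ' 53/139', ' 52/141', ' 52/137', ' 52/141', ' 53/135', ' 52/137', ' 54/136']
254 [' 56/137', ' 54/138', ' 53/139', ' 54/137', ' 51/140', ' 52/142', ' 54/136', ' 52/137', ' 54/137']
255 [' 54/136', ' 52/142', ' 53/140', ' 54/137', ' 52/141', ' 53/140', ' 52/137', ' 53/135', ' 54/137']
```

```bash
cat >> m.py <<'E'
def big(c,x0,y0,x1,y1,k=8):
    return cv2.resize(c["img"][y0:y1,x0:x1],None,fx=k,fy=k,interpolation=cv2.INTER_CUBIC),up(c,x0,y0,k)
def rectw(c,u,mask,z):
    mask=cv2.morphologyEx(mask,cv2.MORPH_OPEN,np.ones((5,5),np.uint8))
    cs=cv2.findContours(mask,cv2.RETR_EXTERNAL,cv2.CHAIN_APPROX_NONE)[0]
    g=max(cs,key=cv2.contourArea)
    hull=cv2.convexHull(g).reshape(-1,2)
    W=cast(c,u(hull),z)[:,:2]
    r=cv2.minAreaRect((W*1000).astype(np.float32)); return r,W,u(hull)
E
python3 - <<'E'
from m import *
b,u=big(t,292,222,358,258)
h=cv2.cvtColor(b,cv2.COLOR_RGB2HSV)
m=((h[...,1]<43)&(h[...,2]>56)&(h[...,2]<108)).astype(np.uint8)*255
m=cv2.morphologyEx(m,cv2.MORPH_CLOSE,np.ones((25,25),np.uint8))
cv2.imwrite("pics/mk.png",np.hstack([cv2.cvtColor(m,cv2.COLOR_GRAY2BGR)])) 
r,W,hu=rectw(t,u,m,.055); print("cart top rect mm",r)
bx=cv2.boxPoints(r);print(bx)
# tab via dark front face: tab
for nm,(x0,y0,x1,y1) in {"R":(380,170,402,200),"L":(290,184,312,214)}.items():
    b,u=big(t,x0,y0,x1,y1); h=cv2.cvtColor(b,cv2.COLOR_RGB2HSV)
    m=cv2.inRange(h,(4,150,95),(16,255,255)); r,W,_=rectw(t,u,m,.087); print("knob",nm,r)
E
python3 - <<'E'
from m import *
crop(t,290,222,360,258,10,"pics/cc.png"); 
a=cv2.resize(t["img"][170:215,288:318,::-1],None,fx=10,fy=10,interpolation=cv2.INTER_CUBIC);b=cv2.resize(t["img"][165:210,375:405,::-1],None,fx=10,fy=10,interpolation=cv2.INTER_CUBIC)
cv2.imwrite("pics/kk.png",np.hstack([a,b]))
E
```

```text
cart top rect mm ((429.5888977050781, 23.668930053710938), (150.11317443847656, 43.00343704223633), 82.97575378417969)
[[399.06995  -48.194885]
 [441.7506   -53.45375 ]
 [460.10785   95.532745]
 [417.4272   100.79161 ]]
knob R ((594.0866088867188, -183.74244689941406), (45.78828430175781, 13.978865623474121), 6.900068759918213)
knob L ((557.3064575195312, 93.0224838256836), (45.33803939819336, 13.331220626831055), 6.917062282562256)
```

View pics/cc.png

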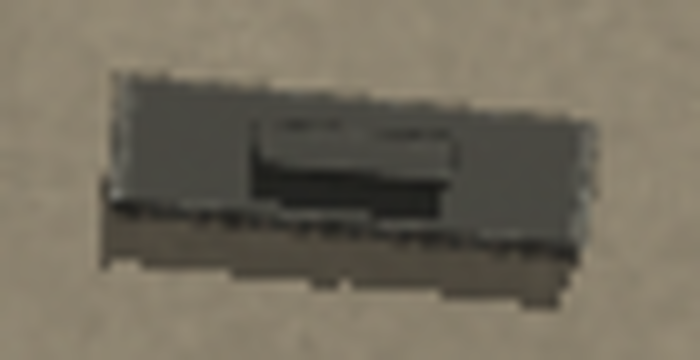

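View pics/kk.png

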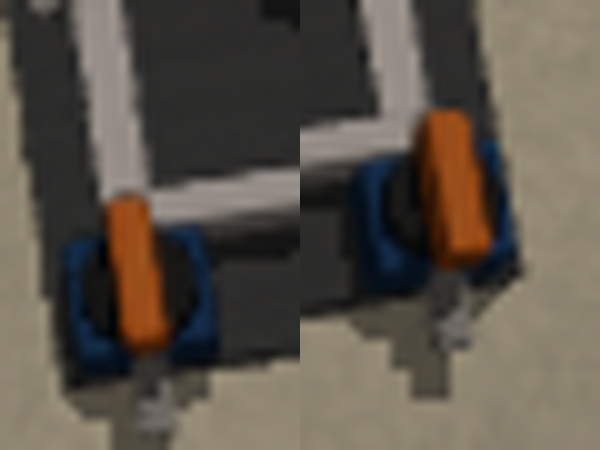

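View pics/mk.png

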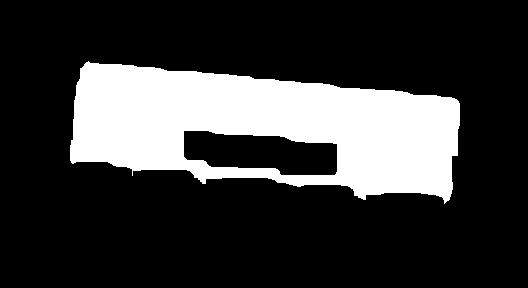

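Run:
```python
from m import *
u=up(t,290,222,10)
P=u([(113,75),(597,121),(579,246),(106,203)])
W=cast(t,P,.055)[:,:2]
L=[(.02,.075),(.02,-.075),(-.02,-.075),(-.02,.075)]
p,th,R,r=rigid(L,W);print("cart",p,np.degrees(th),r*1000)
d=W[0]-W[1];print("top edge",np.degrees(np.arctan2(-d[0],d[1])),np.linalg.norm(d)); d=W[3]-W[2];print("bot edge",np.degrees(np.arctan2(-d[0],d[1])),np.linalg.norm(d))
# tab top: (255,122..160)?(460,132..)
Tb=cast(t,u([(250,165),(440,182)]),.087);print("tab front top edge",Tb, Tb.mean(0))
# side
v=us([(152,130),(212,124),(246,270),(182,280)])
print("side top corners",cast(s,v,.055)); p,th,R,r=rigid([(-.02,.075),(.02,.075),(.02,-.075),(-.02,-.075)],cast(s,v,.055)[:,:2]);print(p,np.degrees(th),r*1000)
```

```text
cart [0.43120777 0.02439926] -6.805320494049428 [[-0.04263984  0.55960379]
 [-0.45436099 -0.78061764]
 [ 0.60888119  1.44903605]
 [-0.11188036 -1.22802219]]
top edge -6.8999466224239985 0.15137977273658695
bot edge -6.65028376002358 0.1472569345641077
tab front top edge [[ 0.42814145  0.05495925  0.087     ]
 [ 0.42150737 -0.00260312  0.087     ]] [0.42482441 0.02617806 0.087     ]
side top corners [[ 0.42149756  0.10285098  0.055     ]
 [ 0.46000952  0.09613956  0.055     ]
 [ 0.44225501 -0.0488884   0.055     ]
 [ 0.40390303 -0.04503684  0.055     ]]
[0.43191628 0.02626633] -6.943005950183935 [[ 0.3684675  -0.28300485]
 [-0.82624255 -2.15913874]
 [-0.44846416  1.71292935]
 [ 0.90623921  0.72921423]]
```

```bash
cat > plan.py <<'E'
import numpy as np,json
from rig import sense
def rows(way,n,jaw,start=None):
    """way: list of (x,y,z,angdeg of tool y); n rows per leg"""
    st=sense()
    if start is None:
        R=st["eef_rot"];p=np.array(st["position"])*1000;a=np.degrees(np.arctan2(R[1][1],R[0][1]))
        start=(*p,a)
    out=[];cur=np.array(start,float)
    for w,k in zip(way,n):
        w=np.array(w,float);step=(w-cur)/k
        for i in range(k):
            a=np.radians(cur[3]);y=np.array([np.cos(a),np.sin(a)]);x=np.array([-y[1],y[0]])
            d=step[:2];out.append(dict(x=round(float(d@x),1),y=round(float(d@y),1),z=round(float(-step[2]),1),yaw=round(float(-np.radians(step[3])),3),jaw=jaw))
            cur=cur+step
    print(json.dumps(out));return out
def show():
    st=sense();R=np.array(st["eef_rot"])
    print("t",round(st["time"],2),"p",np.round(np.array(st["position"])*1000,1),"ang",round(np.degrees(np.arctan2(R[1,1],R[0,1])),2),"F",np.round(st["ft_force"],2),"M",np.round(st["wrist_torque"],3),"g",round(st["grip_width"],3),"q7",np.round(st["q"][6],1))
E
python3 -c "
from plan import *
rows([(420,330,210,34),(431.5,25,150,-6.85)],[9,8],0)"
```

```text
[{"x": -35.4, "y": -24.5, "z": 5.1, "yaw": 0.079, "jaw": 0}, {"x": -37.2, "y": -21.7, "z": 5.1, "yaw": 0.079, "jaw": 0}, {"x": -38.8, "y": -18.7, "z": 5.1, "yaw": 0.079, "jaw": 0}, {"x": -40.2, "y": -15.5, "z": 5.1, "yaw": 0.079, "jaw": 0}, {"x": -41.3, "y": -12.3, "z": 5.1, "yaw": 0.079, "jaw": 0}, {"x": -42.1, "y": -9.0, "z": 5.1, "yaw": 0.079, "jaw": 0}, {"x": -42.7, "y": -5.7, "z": 5.1, "yaw": 0.079, "jaw": 0}, {"x": -43.0, "y": -2.3, "z": 5.1, "yaw": 0.079, "jaw": 0}, {"x": -43.1, "y": 1.1, "z": 5.1, "yaw": 0.079, "jaw": 0}, {"x": -32.4, "y": -20.1, "z": 7.5, "yaw": 0.089, "jaw": 0}, {"x": -34.1, "y": -17.2, "z": 7.5, "yaw": 0.089, "jaw": 0}, {"x": -35.5, "y": -14.1, "z": 7.5, "yaw": 0.089, "jaw": 0}, {"x": -36.6, "y": -10.8, "z": 7.5, "yaw": 0.089, "jaw": 0}, {"x": -37.4, "y": -7.6, "z": 7.5, "yaw": 0.089, "jaw": 0}, {"x": -37.9, "y": -4.2, "z": 7.5, "yaw": 0.089, "jaw": 0}, {"x": -38.1, "y": -0.8, "z": 7.5, "yaw": 0.089, "jaw": 0}, {"x": -38.1, "y": 2.6, "z": 7.5, "yaw": 0.089, "jaw": 0}]
```

Call:
carry_out(
  increments=[
    {"x":-35,"y":-24,"z":5,"yaw":0.08,"jaw":0},
    {"x":-37,"y":-22,"z":5,"yaw":0.08,"jaw":0},
    {"x":-39,"y":-19,"z":5,"yaw":0.08,"jaw":0},
    {"x":-40,"y":-15,"z":5,"yaw":0.08,"jaw":0},
    {"x":-41,"y":-12,"z":5,"yaw":0.08,"jaw":0},
    {"x":-42,"y":-9,"z":5,"yaw":0.08,"jaw":0},
    {"x":-43,"y":-6,"z":5,"yaw":0.08,"jaw":0},
    {"x":-43,"y":-2,"z":5,"yaw":0.08,"jaw":0},
    {"x":-43,"y":1,"z":5,"yaw":0.08,"jaw":0},
    {"x":-32,"y":-20,"z":7,"yaw":0.09,"jaw":0},
    {"x":-34,"y":-17,"z":7,"yaw":0.09,"jaw":0},
    {"x":-35,"y":-14,"z":7,"yaw":0.09,"jaw":0},
  ],
)

```text
time: 1.3
position: [0.4211, 0.2013, 0.1831]
eef_rot: [[-0.281, 0.96, -0.004], [0.96, 0.281, -0.004], [-0.003, -0.006, -1.0]]
ft_force: [0.6, -0.4, -0.5]
grip_width: 0.505
```

```bash
python3 -c "
from plan import *
show();rows([(431.5,25,150,-6.85)],[5],0)"
```

```text
t 1.3 p [421.1 201.3 183.1] ang 16.33 F [ 0.61 -0.43 -0.53] M [ 0.017 -0.005  0.043] g 0.505 q7 -14.4
[{"x": -34.4, "y": -7.9, "z": 6.6, "yaw": 0.081, "jaw": 0}, {"x": -35.0, "y": -5.1, "z": 6.6, "yaw": 0.081, "jaw": 0}, {"x": -35.3, "y": -2.3, "z": 6.6, "yaw": 0.081, "jaw": 0}, {"x": -35.3, "y": 0.6, "z": 6.6, "yaw": 0.081, "jaw": 0}, {"x": -35.2, "y": 3.5, "z": 6.6, "yaw": 0.081, "jaw": 0}]
```

Call:
carry_out(
  increments=[
    {"x":-34,"y":-8,"z":7,"yaw":0.08,"jaw":0},
    {"x":-35,"y":-5,"z":7,"yaw":0.08,"jaw":0},
    {"x":-35,"y":-2,"z":7,"yaw":0.08,"jaw":0},
    {"x":-35,"y":1,"z":7,"yaw":0.08,"jaw":0},
    {"x":-34,"y":3,"z":7,"yaw":0.08,"jaw":0},
    {"jaw":0},
  ],
)

```text
invalid input
```

```bash
python3 -c "
from plan import *
show();rows([(431.5,25,150,-6.85)],[1],0)
from rig import imaging
from h import *
c=imaging.read_camera('side');crop(c,200,60,360,280,3.5 and 3,'pics/a1.png')
"
```

```text
t 1.3 p [421.1 201.3 183.1] ang 16.33 F [ 0.61 -0.43 -0.53] M [ 0.017 -0.005  0.043] g 0.505 q7 -14.4
[{"x": -172.2, "y": -39.5, "z": 33.1, "yaw": 0.404, "jaw": 0}]
```

View pics/a1.png

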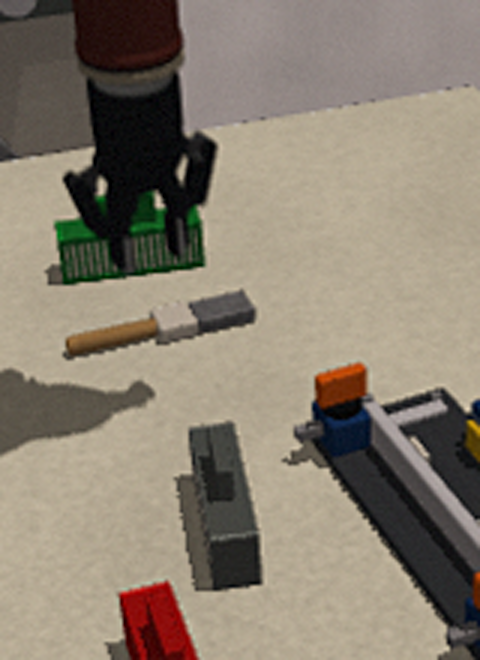

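The rows all need every field, so that call was refused. The gripper is still short of the cartridge, clear of everything. I'm sending it again with all fields given.

Call:
carry_out(
  increments=[
    {"x":-34,"y":-8,"z":7,"yaw":0.08,"jaw":0},
    {"x":-35,"y":-5,"z":7,"yaw":0.08,"jaw":0},
    {"x":-35,"y":-2,"z":7,"yaw":0.08,"jaw":0},
    {"x":-35,"y":1,"z":7,"yaw":0.08,"jaw":0},
    {"x":-34,"y":3,"z":7,"yaw":0.08,"jaw":0},
    {"x":0,"y":0,"z":0,"yaw":0,"jaw":0},
  ],
)

```text
time: 1.95
position: [0.4271, 0.012, 0.1459]
eef_rot: [[0.144, 0.99, -0.008], [0.99, -0.144, -0.006], [-0.007, -0.007, -1.0]]
ft_force: [0.3, 0.1, 0.2]
grip_width: 0.502
```

```bash
python3 -c "
from plan import *
show();rows([(431.5,25,150,-6.85)],[1],0)
from rig import imaging
from h import *
c=imaging.read_camera('side');crop(c,200,60,360,280,3,'pics/a2.png')
"
```

```text
t 1.95 p [427.1  12.  145.9] ang -8.28 F [0.26 0.08 0.17] M [ 0.    -0.009 -0.025] g 0.502 q7 -17.8
[{"x": 13.5, "y": 2.5, "z": -4.1, "yaw": -0.025, "jaw": 0}]
```

View pics/a2.png

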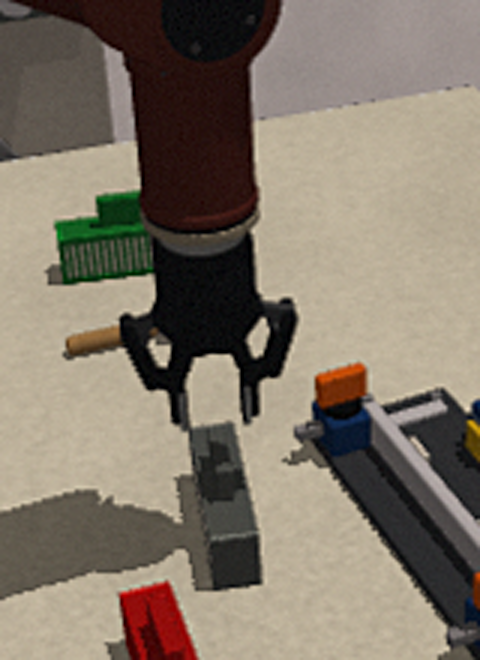

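The gripper stands over the tab, which lies between its fingers at about (220,460) in the crop. Now I correct the offset and go down.

Call:
carry_out(
  increments=[
    {"x":13,"y":3,"z":0,"yaw":-0.025,"jaw":0},
    {"x":0,"y":0,"z":20,"yaw":0,"jaw":0},
    {"x":0,"y":0,"z":20,"yaw":0,"jaw":0},
    {"x":0,"y":0,"z":10,"yaw":0,"jaw":0},
    {"x":0,"y":0,"z":0,"yaw":0,"jaw":0},
  ],
)

```text
time: 2.5
position: [0.4343, 0.0361, 0.0958]
eef_rot: [[0.097, 0.995, -0.005], [0.995, -0.097, -0.003], [-0.004, -0.004, -1.0]]
ft_force: [0.0, -0.5, 0.3]
grip_width: 0.501
```

```bash
python3 -c "
from plan import *
show();rows([(431.5,25,86,-6.85)],[1],0)
"
```

```text
t 2.5 p [434.3  36.1  95.8] ang -5.54 F [ 0.03 -0.46  0.26] M [-0.04  -0.056 -0.019] g 0.501 q7 -13.9
[{"x": -11.4, "y": -1.7, "z": 9.8, "yaw": 0.023, "jaw": 0}]
```

Call:
carry_out(
  increments=[
    {"x":-5,"y":-1,"z":4,"yaw":0.01,"jaw":0},
    {"x":-4,"y":-1,"z":3,"yaw":0.01,"jaw":0},
    {"x":0,"y":0,"z":1,"yaw":0,"jaw":0},
    {"x":0,"y":0,"z":0,"yaw":0,"jaw":0},
  ],
)

```text
time: 2.9
position: [0.4323, 0.0283, 0.0888]
eef_rot: [[0.115, 0.993, -0.003], [0.993, -0.115, -0.003], [-0.003, -0.003, -1.0]]
ft_force: [-0.1, 0.8, 1.2]
grip_width: 0.498
```

```bash
python3 -c "
from plan import *
show();rows([(431.5,25,86,-6.85)],[1],0)
from rig import imaging
from h import *
c=imaging.read_camera('side');crop(c,230,130,330,280,4,'pics/a3.png')
"
```

```text
t 2.9 p [432.3  28.3  88.8] ang -6.6 F [-0.09  0.81  1.17] M [ 0.026  0.033 -0.018] g 0.498 q7 -13.7
[{"x": -3.4, "y": -0.4, "z": 2.8, "yaw": 0.004, "jaw": 0}]
```

View pics/a3.png

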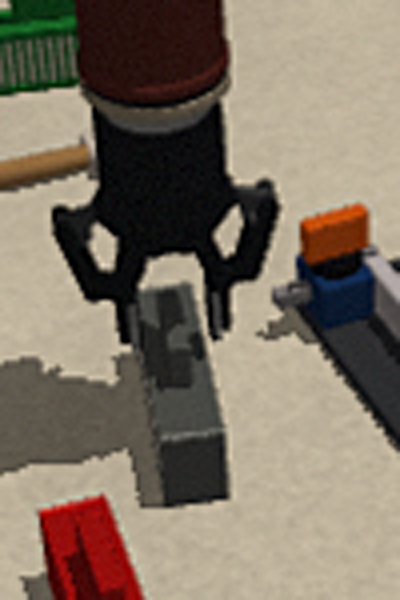

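```bash
python3 -c "
from h import *
s=load('side0')
k=lambda P:np.round((proj(s,P)-[230,130])*4,1)
print('tcp-tip',k([.4323,.0283,.0638]),'inner tips',k([[.4123,.0283,.0638],[.4523,.0283,.0638]]))
print('cart corners',k([[.4315+a*.993+b*.119,.025-a*.119+b*.993,.055] for a,b in((-.02,.075),(.02,.075),(.02,-.075),(-.02,-.075))]))
print('tab top',k([[.4315+a*.993+b*.119,.025-a*.119+b*.993,.087] for a,b in((-.007,.03),(.007,.03),(.007,-.03),(-.007,-.03))]))
"
```

```text
tcp-tip [[174.7 343.2]] inner tips [[143.4 349.9]
 [205.8 336.5]]
cart corners [[129.5 289.7]
 [190.5 281.6]
 [226.1 431.6]
 [159.4 441.1]]
tab top [[154.8 289.5]
 [177.1 286.6]
 [190.7 346.1]
 [167.6 349.2]]
```

Projected positions match the picture; closing on the tab.

Call:
carry_out(
  increments=[
    {"x":-2,"y":-1,"z":2,"yaw":0.003,"jaw":0},
    {"x":0,"y":0,"z":1,"yaw":0,"jaw":1},
    {"x":0,"y":0,"z":0,"yaw":0,"jaw":1},
    {"x":0,"y":0,"z":0,"yaw":0,"jaw":1},
    {"x":0,"y":0,"z":0,"yaw":0,"jaw":1},
    {"x":0,"y":0,"z":0,"yaw":0,"jaw":1},
  ],
)

```text
time: 3.55
position: [0.4315, 0.0263, 0.0864]
eef_rot: [[0.119, 0.993, -0.002], [0.993, -0.119, -0.002], [-0.002, -0.001, -1.0]]
ft_force: [-0.3, -0.6, 0.5]
grip_width: 0.153
```

```bash
python3 -c "
from plan import *
show()
"
```

```text
t 3.55 p [431.5  26.3  86.4] ang -6.81 F [-0.26 -0.59  0.53] M [-0.067 -0.012 -0.022] g 0.153 q7 -13.5
```

Call:
carry_out(
  increments=[
    {"x":0,"y":0,"z":-10,"yaw":0,"jaw":1},
    {"x":0,"y":0,"z":-25,"yaw":0,"jaw":1},
    {"x":0,"y":0,"z":-30,"yaw":0,"jaw":1},
    {"x":0,"y":0,"z":-20,"yaw":0,"jaw":1},
    {"x":0,"y":0,"z":-8,"yaw":0,"jaw":1},
  ],
)

```text
time: 4.05
position: [0.4297, 0.0255, 0.1829]
eef_rot: [[0.12, 0.993, -0.006], [0.993, -0.12, -0.005], [-0.006, -0.005, -1.0]]
ft_force: [0.3, 0.4, -2.6]
grip_width: 0.15
```

```bash
python3 -c "
from plan import *
show();rows([(638.5,-37,190,7.55)],[8],1)
"
```

```text
t 4.05 p [429.7  25.5 182.9] ang -6.87 F [ 0.27  0.41 -2.56] M [ 0.008 -0.089  0.012] g 0.15 q7 -19.5
[{"x": -4.6, "y": 26.9, "z": -0.9, "yaw": -0.031, "jaw": 1}, {"x": -5.5, "y": 26.7, "z": -0.9, "yaw": -0.031, "jaw": 1}, {"x": -6.3, "y": 26.5, "z": -0.9, "yaw": -0.031, "jaw": 1}, {"x": -7.1, "y": 26.3, "z": -0.9, "yaw": -0.031, "jaw": 1}, {"x": -8.0, "y": 26.1, "z": -0.9, "yaw": -0.031, "jaw": 1}, {"x": -8.8, "y": 25.8, "z": -0.9, "yaw": -0.031, "jaw": 1}, {"x": -9.6, "y": 25.5, "z": -0.9, "yaw": -0.031, "jaw": 1}, {"x": -10.4, "y": 25.2, "z": -0.9, "yaw": -0.031, "jaw": 1}]
```

Call:
carry_out(
  increments=[
    {"x":-3,"y":15,"z":-1,"yaw":-0.02,"jaw":1},
    {"x":-5,"y":25,"z":-1,"yaw":-0.03,"jaw":1},
    {"x":-7,"y":30,"z":-1,"yaw":-0.035,"jaw":1},
    {"x":-8,"y":30,"z":-1,"yaw":-0.035,"jaw":1},
    {"x":-9,"y":30,"z":-1,"yaw":-0.035,"jaw":1},
    {"x":-9,"y":28,"z":-1,"yaw":-0.035,"jaw":1},
    {"x":-8,"y":22,"z":0,"yaw":-0.03,"jaw":1},
    {"x":-5,"y":12,"z":0,"yaw":-0.02,"jaw":1},
    {"x":-2,"y":5,"z":0,"yaw":-0.01,"jaw":1},
    {"x":0,"y":0,"z":0,"yaw":0,"jaw":1},
  ],
)

```text
time: 5.05
position: [0.6316, -0.0331, 0.1849]
eef_rot: [[-0.145, 0.989, -0.011], [0.989, 0.145, -0.004], [-0.003, -0.011, -1.0]]
ft_force: [-0.2, -0.4, -1.9]
grip_width: 0.154
```

```bash
python3 -c "
from plan import *
show();rows([(638.5,-37,150,7.55)],[1],1)
"
```

```text
t 5.05 p [631.6 -33.1 184.9] ang 8.32 F [-0.19 -0.36 -1.87] M [ 0.032  0.007 -0.011] g 0.154 q7 19.2
[{"x": -4.9, "y": 6.2, "z": 34.9, "yaw": 0.013, "jaw": 1}]
```

Call:
carry_out(
  increments=[
    {"x":-2,"y":3,"z":12,"yaw":0.006,"jaw":1},
    {"x":-2,"y":2,"z":14,"yaw":0.005,"jaw":1},
    {"x":0,"y":0,"z":7,"yaw":0,"jaw":1},
    {"x":0,"y":0,"z":0,"yaw":0,"jaw":1},
    {"x":0,"y":0,"z":0,"yaw":0,"jaw":1},
  ],
)

```text
time: 5.55
position: [0.6342, -0.0354, 0.1477]
eef_rot: [[-0.132, 0.991, -0.014], [0.991, 0.132, -0.003], [-0.001, -0.014, -1.0]]
ft_force: [-0.3, -1.1, -2.1]
grip_width: 0.152
```

```bash
python3 -c "
from plan import *
show();rows([(638.5,-37,110,7.55)],[1],1)
from rig import imaging
from h import *
for n in('side','top'):
    c=imaging.read_camera(n);pickle.dump(c,open(f'pics/{n}1.pkl','wb'))
    crop(c,*((290,140,420,280) if n=='side' else (280,130,400,220)),5,f'pics/b_{n}.png')
"
```

```text
t 5.55 p [634.2 -35.4 147.7] ang 7.6 F [-0.27 -1.06 -2.07] M [ 0.011 -0.026 -0.014] g 0.152 q7 19.9
[{"x": -2.1, "y": 4.0, "z": 37.7, "yaw": 0.001, "jaw": 1}]
```

View pics/b_side.png

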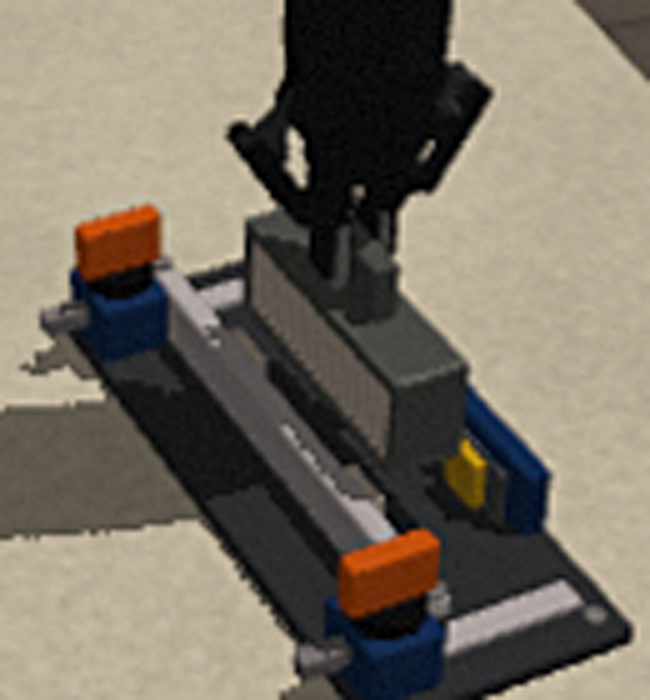

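View pics/b_top.png

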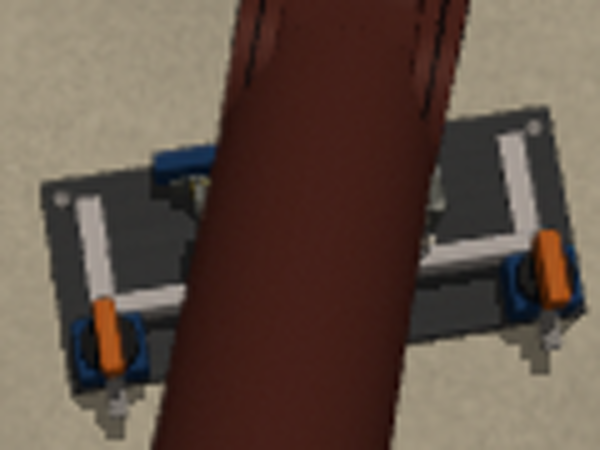

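```bash
python3 -c "
from m import *
u=up(s,290,140,5)
P=u([(392,390),(468,367),(247,221)])
W=cast(s,P,.1167)
O=np.array([.6355,-.0376]);th=np.radians(7.55);R=np.array([[np.cos(th),-np.sin(th)],[np.sin(th),np.cos(th)]])
print(((W[:,:2]-O)@R)*1000)
print('bottom',((cast(s,u([(389,462)]),.0617)[:,:2]-O)@R)*1000)
T=np.array([.6342,-.0354]);print('tcp',(T-O)@R*1000)
print('tcp at bottom',(T+np.array([-.014,-.003])*.086-O)@R*1000)
# pads, buffers in clamp frame from side image
v=us([(470,172),(568,282),(447,140),(545,250)])
for p in v: print('pad top',((cast(s,p,.048)[:,:2]-O)@R)*1000)
"
```

```text
[[-22.76233603 -73.60518942]
 [ 17.17904661 -74.92464094]
 [-19.8946827   74.13564813]]
bottom [[-15.13601093 -63.02526264]]
tcp [-0.9996688   2.35173602]
tcp at bottom [-2.22712978  2.2541679 ]
pad top [[-25.90282716  43.75961202]]
pad top [[-23.10223946 -74.28416539]]
pad top [[-23.60848149  79.58063435]]
pad top [[-20.90451485 -43.02570848]]
```

Call:
carry_out(
  increments=[
    {"x":0,"y":3,"z":0,"yaw":0,"jaw":1},
    {"x":0,"y":2,"z":0,"yaw":0,"jaw":1},
    {"x":0,"y":0,"z":6,"yaw":0,"jaw":1},
    {"x":0,"y":0,"z":6,"yaw":0,"jaw":1},
    {"x":0,"y":0,"z":0,"yaw":0,"jaw":1},
  ],
)

```text
time: 6.15
position: [0.6406, -0.0344, 0.1365]
eef_rot: [[-0.133, 0.991, -0.011], [0.991, 0.133, -0.002], [-0.001, -0.011, -1.0]]
ft_force: [-1.1, 0.2, -2.6]
grip_width: 0.155
```

```bash
cat >> plan.py <<'E'
def cl():
    st=sense();R=np.array(st["eef_rot"]);T=np.array(st["position"])
    O=np.array([.6355,-.0376]);th=np.radians(7.55);C=np.array([[np.cos(th),-np.sin(th)],[np.sin(th),np.cos(th)]])
    B=T+R[:,2]*.086
    print("clamp frame tcp",np.round((T[:2]-O)@C*1000,1),"at bottom",np.round((B[:2]-O)@C*1000,1),"z",np.round(R[:,2],4))
E
python3 -c "
from plan import *
show();cl()
"
```

```text
t 6.15 p [640.6 -34.4 136.5] ang 7.64 F [-1.1   0.24 -2.6 ] M [ 0.016 -0.02  -0.029] g 0.155 q7 20.4
clamp frame tcp [5.5 2.5] at bottom [4.5 2.4] z [-0.0108 -0.0022 -0.9999]
```

Call:
carry_out(
  increments=[
    {"x":0,"y":0,"z":10,"yaw":0,"jaw":1},
    {"x":0,"y":0,"z":12,"yaw":0,"jaw":1},
    {"x":0,"y":0,"z":8,"yaw":0,"jaw":1},
    {"x":0,"y":0,"z":3,"yaw":0,"jaw":1},
    {"x":0,"y":0,"z":0,"yaw":0,"jaw":1},
  ],
)

```text
time: 6.65
position: [0.6393, -0.0345, 0.0992]
eef_rot: [[-0.133, 0.991, -0.013], [0.991, 0.133, -0.002], [-0.001, -0.013, -1.0]]
ft_force: [0.7, 0.0, -2.0]
grip_width: 0.152
```

```bash
python3 -c "
from plan import *
show();cl()
from rig import imaging
from h import *
for n in('side',):
    c=imaging.read_camera(n);pickle.dump(c,open(f'pics/{n}2.pkl','wb'))
    crop(c,290,140,420,280,5,f'pics/c_{n}.png')
"
```

```text
t 6.65 p [639.3 -34.5  99.2] ang 7.63 F [ 0.7   0.05 -2.03] M [-0.013 -0.036  0.079] g 0.152 q7 21.4
clamp frame tcp [4.2 2.5] at bottom [3.1 2.5] z [-0.0129 -0.0025 -0.9999]
```

View pics/c_side.png

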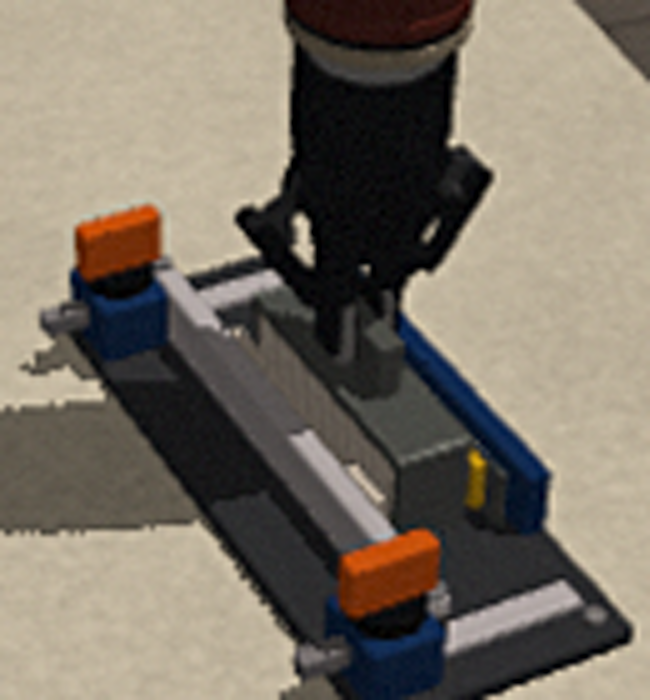

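The cartridge sits between the pads and the buffers (near end at about (430,470) in the crop) with clearance on both sides. I set it down and release.

Call:
carry_out(
  increments=[
    {"x":0,"y":0,"z":1,"yaw":0,"jaw":1},
    {"x":0,"y":0,"z":0.5,"yaw":0,"jaw":1},
    {"x":0,"y":0,"z":0,"yaw":0,"jaw":1},
  ],
)

```text
time: 7.0
position: [0.6402, -0.0347, 0.0991]
eef_rot: [[-0.133, 0.991, -0.011], [0.991, 0.133, -0.002], [-0.001, -0.011, -1.0]]
ft_force: [-0.5, 0.0, -2.1]
grip_width: 0.151
```

```bash
python3 -c "
from plan import *
show();cl()
"
```

```text
t 7.0 p [640.2 -34.7  99.1] ang 7.62 F [-0.49  0.01 -2.09] M [ 0.057 -0.02   0.036] g 0.151 q7 21.5
clamp frame tcp [5.  2.3] at bottom [4.1 2.2] z [-0.0107 -0.0024 -0.9999]
```

Call:
carry_out(
  increments=[
    {"x":0,"y":0,"z":2,"yaw":0,"jaw":1},
    {"x":0,"y":0,"z":1,"yaw":0,"jaw":1},
  ],
)

```text
time: 7.2
position: [0.6412, -0.0348, 0.0987]
eef_rot: [[-0.133, 0.991, -0.008], [0.991, 0.133, -0.001], [-0.0, -0.008, -1.0]]
ft_force: [-1.1, -0.5, 1.8]
grip_width: 0.154
```

```bash
python3 -c "
from plan import *
show();cl()
"
```

```text
t 7.2 p [641.2 -34.8  98.7] ang 7.62 F [-1.11 -0.49  1.81] M [-0.09   0.158 -0.033] g 0.154 q7 21.6
clamp frame tcp [6. 2.] at bottom [5.2 2. ] z [-0.0083 -0.0014 -1.    ]
```

Call:
carry_out(
  increments=[
    {"x":0,"y":0,"z":0,"yaw":0,"jaw":0},
    {"x":0,"y":0,"z":0,"yaw":0,"jaw":0},
    {"x":0,"y":0,"z":0,"yaw":0,"jaw":0},
    {"x":0,"y":0,"z":0,"yaw":0,"jaw":0},
    {"x":0,"y":0,"z":-10,"yaw":0,"jaw":0},
    {"x":0,"y":0,"z":-25,"yaw":0,"jaw":0},
    {"x":0,"y":0,"z":-25,"yaw":0,"jaw":0},
  ],
)

```text
time: 7.9
position: [0.64, -0.0346, 0.1583]
eef_rot: [[-0.133, 0.991, -0.013], [0.991, 0.133, -0.002], [-0.001, -0.013, -1.0]]
ft_force: [0.1, -0.2, 0.2]
grip_width: 0.498
```

```bash
python3 -c "
from plan import *
show()
rows([(557.6,93.2,150,97.5)],[11],0)
from rig import imaging
from h import *
for n in('side',):
    c=imaging.read_camera(n);pickle.dump(c,open(f'pics/{n}3.pkl','wb'))
    crop(c,290,140,420,280,5,f'pics/d_{n}.png')
"
```

```text
t 7.9 p [640.  -34.6 158.3] ang 7.62 F [ 0.07 -0.17  0.18] M [-0.003 -0.062 -0.031] g 0.498 q7 19.8
[{"x": 12.5, "y": -5.9, "z": 0.8, "yaw": -0.143, "jaw": 0}, {"x": 13.2, "y": -4.1, "z": 0.8, "yaw": -0.143, "jaw": 0}, {"x": 13.7, "y": -2.1, "z": 0.8, "yaw": -0.143, "jaw": 0}, {"x": 13.8, "y": -0.2, "z": 0.8, "yaw": -0.143, "jaw": 0}, {"x": 13.7, "y": 1.8, "z": 0.8, "yaw": -0.143, "jaw": 0}, {"x": 13.3, "y": 3.7, "z": 0.8, "yaw": -0.143, "jaw": 0}, {"x": 12.6, "y": 5.6, "z": 0.8, "yaw": -0.143, "jaw": 0}, {"x": 11.7, "y": 7.3, "z": 0.8, "yaw": -0.143, "jaw": 0}, {"x": 10.6, "y": 8.9, "z": 0.8, "yaw": -0.143, "jaw": 0}, {"x": 9.2, "y": 10.3, "z": 0.8, "yaw": -0.143, "jaw": 0}, {"x": 7.6, "y": 11.5, "z": 0.8, "yaw": -0.143, "jaw": 0}]
```

View pics/d_side.png

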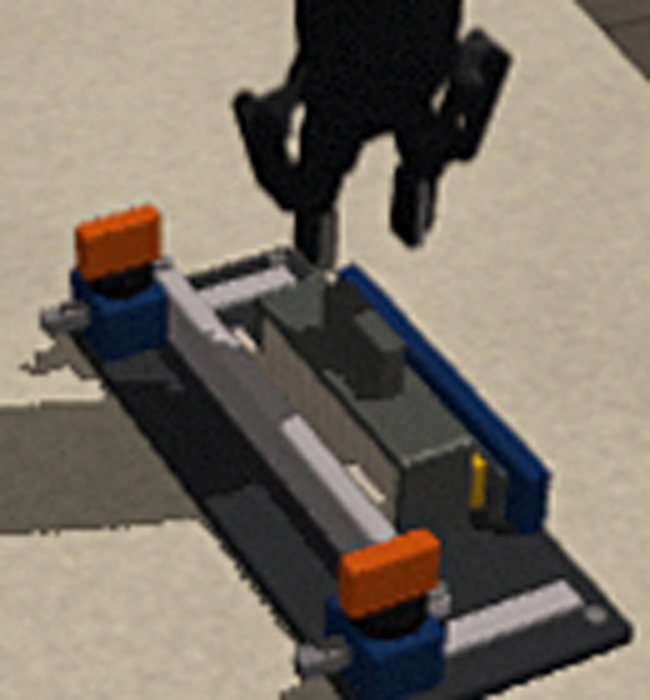

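The cartridge stands upright in the clamp. Next is the left knob, with the tool turned about 90 degrees counter-clockwise so that turning clockwise stays within range.

Call:
carry_out(
  increments=[
    {"x":12,"y":-6,"z":0,"yaw":-0.14,"jaw":0},
    {"x":13,"y":-4,"z":0,"yaw":-0.14,"jaw":0},
    {"x":14,"y":-2,"z":0,"yaw":-0.14,"jaw":0},
    {"x":14,"y":0,"z":0,"yaw":-0.14,"jaw":0},
    {"x":14,"y":2,"z":0,"yaw":-0.14,"jaw":0},
    {"x":13,"y":4,"z":0,"yaw":-0.14,"jaw":0},
    {"x":13,"y":6,"z":0,"yaw":-0.14,"jaw":0},
    {"x":12,"y":7,"z":0,"yaw":-0.14,"jaw":0},
    {"x":10,"y":9,"z":0,"yaw":-0.14,"jaw":0},
    {"x":8,"y":8,"z":0,"yaw":-0.1,"jaw":0},
    {"x":3,"y":5,"z":0,"yaw":-0.05,"jaw":0},
    {"x":0,"y":0,"z":0,"yaw":0,"jaw":0},
  ],
)

```text
time: 9.15
position: [0.565, 0.0861, 0.1735]
eef_rot: [[-1.0, -0.027, 0.005], [-0.027, 1.0, -0.002], [-0.005, -0.002, -1.0]]
ft_force: [-0.1, 0.5, 0.4]
grip_width: 0.499
```

```bash
python3 -c "
from plan import *
show()
rows([(557.6,93.2,130,97.5)],[1],0)
"
```

```text
t 9.15 p [565.   86.1 173.5] ang 91.57 F [-0.11  0.5   0.35] M [0.014 0.042 0.009] g 0.499 q7 83.1
[{"x": 7.2, "y": 7.3, "z": 43.5, "yaw": -0.104, "jaw": 0}]
```

Call:
carry_out(
  increments=[
    {"x":4,"y":4,"z":15,"yaw":-0.05,"jaw":0},
    {"x":2,"y":3,"z":20,"yaw":-0.04,"jaw":0},
    {"x":0,"y":0,"z":15,"yaw":0,"jaw":0},
    {"x":0,"y":0,"z":5,"yaw":0,"jaw":0},
    {"x":0,"y":0,"z":0,"yaw":0,"jaw":0},
  ],
)

```text
time: 9.65
position: [0.5612, 0.0909, 0.1199]
eef_rot: [[-0.994, -0.11, 0.01], [-0.11, 0.994, -0.001], [-0.01, -0.003, -1.0]]
ft_force: [0.0, -0.7, -1.0]
grip_width: 0.5
```

```bash
python3 -c "
from plan import *
show()
rows([(557.6,93.2,87,97.5)],[1],0)
"
```

```text
t 9.65 p [561.2  90.9 119.9] ang 96.32 F [ 0.03 -0.67 -0.98] M [ 0.007 -0.043  0.02 ] g 0.5 q7 88.1
[{"x": 3.3, "y": 2.7, "z": 32.9, "yaw": -0.021, "jaw": 0}]
```

Call:
carry_out(
  increments=[
    {"x":2,"y":2,"z":10,"yaw":-0.01,"jaw":0},
    {"x":1,"y":1,"z":12,"yaw":-0.01,"jaw":0},
    {"x":0,"y":0,"z":7,"yaw":0,"jaw":0},
    {"x":0,"y":0,"z":2,"yaw":0,"jaw":0},
    {"x":0,"y":0,"z":0,"yaw":0,"jaw":0},
  ],
)

```text
time: 10.15
position: [0.5591, 0.0933, 0.0879]
eef_rot: [[-0.992, -0.129, 0.012], [-0.129, 0.992, -0.001], [-0.012, -0.003, -1.0]]
ft_force: [-1.2, 0.3, 0.1]
grip_width: 0.496
```

```bash
python3 -c "
from plan import *
show()
rows([(557.6,93.2,87,97.5)],[1],0)
from rig import imaging
from h import *
c=imaging.read_camera('side');crop(c,270,110,410,260,4,'pics/e1.png')
"
```

```text
t 10.15 p [559.1  93.3  87.9] ang 97.43 F [-1.15  0.33  0.12] M [-0.043 -0.019 -0.009] g 0.496 q7 89.6
[{"x": 1.5, "y": 0.1, "z": 0.9, "yaw": -0.001, "jaw": 0}]
```

View pics/e1.png

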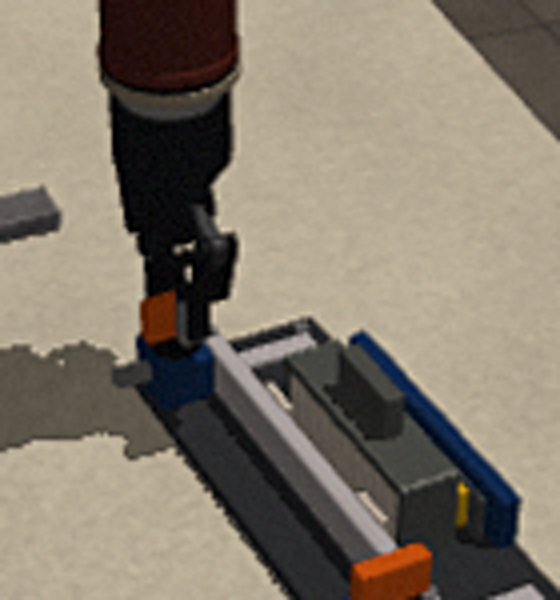

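Fingers straddle the left knob's bar at about (165,315). Close and turn about 0.4 rad.

Call:
carry_out(
  increments=[
    {"x":1,"y":0,"z":1,"yaw":0,"jaw":1},
    {"x":0,"y":0,"z":0,"yaw":0,"jaw":1},
    {"x":0,"y":0,"z":0,"yaw":0,"jaw":1},
    {"x":0,"y":0,"z":0,"yaw":0,"jaw":1},
    {"x":0,"y":0,"z":0,"yaw":0,"jaw":1},
  ],
)

```text
time: 10.7
position: [0.5585, 0.093, 0.0877]
eef_rot: [[-0.992, -0.129, 0.013], [-0.129, 0.992, -0.001], [-0.013, -0.002, -1.0]]
ft_force: [0.2, 0.1, -1.1]
grip_width: 0.154
```

```bash
python3 -c "
from plan import *
show()
"
```

```text
t 10.7 p [558.5  93.   87.7] ang 97.41 F [ 0.23  0.11 -1.06] M [ 0.009 -0.025  0.024] g 0.154 q7 89.5
```

Call:
carry_out(
  increments=[
    {"x":0,"y":0,"z":0,"yaw":0.05,"jaw":1},
    {"x":0,"y":0,"z":0,"yaw":0.08,"jaw":1},
    {"x":0,"y":0,"z":0,"yaw":0.08,"jaw":1},
  ],
)

```text
time: 11.0
position: [0.5585, 0.0927, 0.0877]
eef_rot: [[-0.996, 0.085, 0.013], [0.085, 0.996, -0.001], [-0.013, -0.0, -1.0]]
ft_force: [-0.1, -1.0, -1.2]
grip_width: 0.151
```

```bash
python3 -c "
from plan import *
show()
"
```

```text
t 11.0 p [558.5  92.7  87.7] ang 85.11 F [-0.14 -1.   -1.24] M [-0.129  0.054  0.221] g 0.151 q7 78.0
```

Call:
carry_out(
  increments=[
    {"x":0,"y":0,"z":0,"yaw":0.08,"jaw":1},
    {"x":0,"y":0,"z":0,"yaw":0.08,"jaw":1},
    {"x":0,"y":0,"z":0,"yaw":0.08,"jaw":1},
  ],
)

```text
time: 11.3
position: [0.5585, 0.0923, 0.0877]
eef_rot: [[-0.945, 0.328, 0.013], [0.328, 0.945, -0.002], [-0.013, 0.002, -1.0]]
ft_force: [0.0, -0.4, -0.4]
grip_width: 0.149
```

```bash
python3 -c "
from plan import *
show()
"
```

```text
t 11.3 p [558.5  92.3  87.7] ang 70.85 F [ 0.04 -0.36 -0.42] M [-0.228  0.07   0.297] g 0.149 q7 64.5
```

Call:
carry_out(
  increments=[
    {"x":0,"y":0,"z":0,"yaw":0,"jaw":0},
    {"x":0,"y":0,"z":0,"yaw":0,"jaw":0},
    {"x":0,"y":0,"z":0,"yaw":0,"jaw":0},
    {"x":0,"y":0,"z":0,"yaw":0,"jaw":0},
    {"x":0,"y":0,"z":-15,"yaw":0,"jaw":0},
    {"x":0,"y":0,"z":-20,"yaw":0,"jaw":0},
  ],
)

```text
time: 11.9
position: [0.5568, 0.0924, 0.1226]
eef_rot: [[-0.946, 0.323, 0.01], [0.323, 0.946, -0.003], [-0.01, -0.0, -1.0]]
ft_force: [0.6, -0.8, 0.8]
grip_width: 0.499
```

```bash
python3 -c "
from plan import *
show()
rows([(594.3,-184.3,125,97.5)],[9],0)
"
```

```text
t 11.9 p [556.8  92.4 122.6] ang 71.16 F [ 0.61 -0.8   0.85] M [-0.019 -0.031  0.008] g 0.499 q7 63.6
[{"x": -13.9, "y": -27.8, "z": -0.3, "yaw": -0.051, "jaw": 0}, {"x": -12.4, "y": -28.4, "z": -0.3, "yaw": -0.051, "jaw": 0}, {"x": -11.0, "y": -29.0, "z": -0.3, "yaw": -0.051, "jaw": 0}, {"x": -9.5, "y": -29.5, "z": -0.3, "yaw": -0.051, "jaw": 0}, {"x": -8.0, "y": -30.0, "z": -0.3, "yaw": -0.051, "jaw": 0}, {"x": -6.4, "y": -30.4, "z": -0.3, "yaw": -0.051, "jaw": 0}, {"x": -4.9, "y": -30.6, "z": -0.3, "yaw": -0.051, "jaw": 0}, {"x": -3.3, "y": -30.9, "z": -0.3, "yaw": -0.051, "jaw": 0}, {"x": -1.7, "y": -31.0, "z": -0.3, "yaw": -0.051, "jaw": 0}]
```

Call:
carry_out(
  increments=[
    {"x":-10,"y":-20,"z":0,"yaw":-0.05,"jaw":0},
    {"x":-13,"y":-30,"z":0,"yaw":-0.06,"jaw":0},
    {"x":-12,"y":-33,"z":0,"yaw":-0.06,"jaw":0},
    {"x":-10,"y":-34,"z":0,"yaw":-0.06,"jaw":0},
    {"x":-8,"y":-34,"z":0,"yaw":-0.06,"jaw":0},
    {"x":-6,"y":-34,"z":0,"yaw":-0.06,"jaw":0},
    {"x":-4,"y":-32,"z":0,"yaw":-0.05,"jaw":0},
    {"x":-3,"y":-25,"z":0,"yaw":-0.04,"jaw":0},
    {"x":-1,"y":-12,"z":0,"yaw":-0.02,"jaw":0},
    {"x":0,"y":-4,"z":0,"yaw":0,"jaw":0},
    {"x":0,"y":0,"z":0,"yaw":0,"jaw":0},
  ],
)

```text
time: 13.0
position: [0.6041, -0.1823, 0.141]
eef_rot: [[-0.987, -0.158, 0.027], [-0.158, 0.987, -0.001], [-0.026, -0.005, -1.0]]
ft_force: [0.1, 0.7, 0.9]
grip_width: 0.501
```

```bash
python3 -c "
from plan import *
show()
rows([(594.8,-184.3,87,97.5)],[1],0)
"
```

```text
t 13.0 p [ 604.1 -182.3  141. ] ang 99.07 F [0.11 0.68 0.92] M [ 0.01   0.011 -0.085] g 0.501 q7 121.1
[{"x": 9.5, "y": -0.5, "z": 54.0, "yaw": 0.027, "jaw": 0}]
```

Call:
carry_out(
  increments=[
    {"x":5,"y":0,"z":15,"yaw":0.015,"jaw":0},
    {"x":3,"y":-1,"z":18,"yaw":0.01,"jaw":0},
    {"x":1,"y":0,"z":10,"yaw":0,"jaw":0},
    {"x":1,"y":0,"z":4,"yaw":0,"jaw":0},
    {"x":0,"y":0,"z":0,"yaw":0,"jaw":0},
  ],
)

```text
time: 13.5
position: [0.5946, -0.1795, 0.0905]
eef_rot: [[-0.991, -0.134, 0.026], [-0.134, 0.991, 0.002], [-0.026, -0.002, -1.0]]
ft_force: [-0.6, -0.2, -0.6]
grip_width: 0.5
```

```bash
python3 -c "
from plan import *
show()
rows([(594.8,-184.3,87.5,97.5)],[1],0)
"
```

```text
t 13.5 p [ 594.6 -179.5   90.5] ang 97.73 F [-0.62 -0.21 -0.56] M [ 0.058 -0.016  0.017] g 0.5 q7 121.1
[{"x": 0.4, "y": -4.8, "z": 3.0, "yaw": 0.004, "jaw": 0}]
```

Call:
carry_out(
  increments=[
    {"x":0,"y":-3,"z":2,"yaw":0,"jaw":0},
    {"x":0,"y":-2,"z":1,"yaw":0,"jaw":0},
    {"x":0,"y":0,"z":0,"yaw":0,"jaw":0},
  ],
)

```text
time: 13.8
position: [0.5962, -0.1842, 0.0882]
eef_rot: [[-0.99, -0.136, 0.027], [-0.136, 0.991, 0.002], [-0.027, -0.002, -1.0]]
ft_force: [0.4, -0.6, 0.1]
grip_width: 0.499
```

```bash
python3 -c "
from plan import *
show()
rows([(594.8,-184.3,87.5,97.5)],[1],0)
from rig import imaging
from h import *
c=imaging.read_camera('side');crop(c,290,140,420,290,4,'pics/e2.png')
"
```

```text
t 13.8 p [ 596.2 -184.2   88.2] ang 97.79 F [ 0.38 -0.61  0.1 ] M [-0.016  0.006  0.023] g 0.499 q7 121.8
[{"x": 1.4, "y": 0.0, "z": 0.7, "yaw": 0.005, "jaw": 0}]
```

View pics/e2.png

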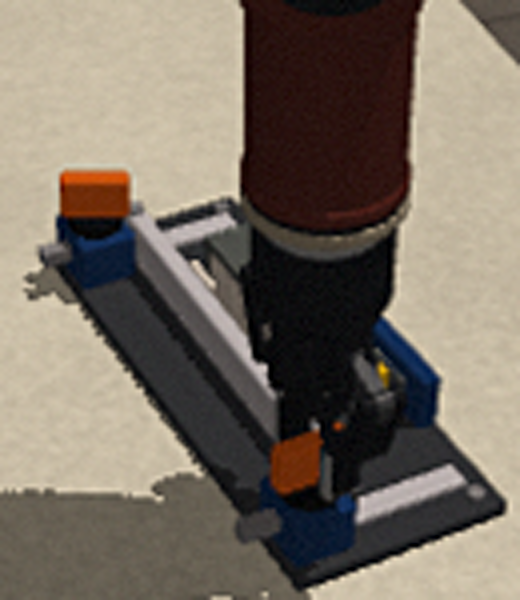

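The fingers straddle the right knob's bar at about (297,465). Close, then turn.

Call:
carry_out(
  increments=[
    {"x":1,"y":0,"z":0,"yaw":0,"jaw":1},
    {"x":0,"y":0,"z":0,"yaw":0,"jaw":1},
    {"x":0,"y":0,"z":0,"yaw":0,"jaw":1},
    {"x":0,"y":0,"z":0,"yaw":0,"jaw":1},
    {"x":0,"y":0,"z":0,"yaw":0,"jaw":1},
    {"x":0,"y":0,"z":0,"yaw":0.05,"jaw":1},
    {"x":0,"y":0,"z":0,"yaw":0.08,"jaw":1},
    {"x":0,"y":0,"z":0,"yaw":0.08,"jaw":1},
  ],
)

```text
time: 14.65
position: [0.5955, -0.1852, 0.089]
eef_rot: [[-0.996, 0.079, 0.029], [0.079, 0.997, 0.001], [-0.029, 0.003, -1.0]]
ft_force: [-0.1, -1.0, -1.1]
grip_width: 0.152
```

```bash
python3 -c "
from plan import *
show()
"
```

```text
t 14.65 p [ 595.5 -185.2   89. ] ang 85.47 F [-0.13 -0.98 -1.08] M [-0.301  0.044  0.266] g 0.152 q7 110.6
```

Call:
carry_out(
  increments=[
    {"x":0,"y":0,"z":0,"yaw":0.08,"jaw":1},
    {"x":0,"y":0,"z":0,"yaw":0.08,"jaw":1},
    {"x":0,"y":0,"z":0,"yaw":0.08,"jaw":1},
    {"x":0,"y":0,"z":0,"yaw":0.08,"jaw":1},
    {"x":0,"y":0,"z":0,"yaw":0.08,"jaw":1},
  ],
)

```text
time: 15.15
position: [0.5952, -0.1861, 0.089]
eef_rot: [[-0.881, 0.473, 0.028], [0.473, 0.881, -0.002], [-0.026, 0.011, -1.0]]
ft_force: [0.3, 0.3, 0.8]
grip_width: 0.153
```

```bash
python3 -c "
from plan import *
show()
"
```

```text
t 15.15 p [ 595.2 -186.1   89. ] ang 61.79 F [0.27 0.3  0.77] M [-0.462  0.217  0.257] g 0.153 q7 89.0
```

Call:
carry_out(
  increments=[
    {"x":0,"y":0,"z":0,"yaw":0,"jaw":0},
    {"x":0,"y":0,"z":0,"yaw":0,"jaw":0},
    {"x":0,"y":0,"z":0,"yaw":0,"jaw":0},
    {"x":0,"y":0,"z":0,"yaw":0,"jaw":0},
    {"x":0,"y":0,"z":-15,"yaw":0,"jaw":0},
    {"x":0,"y":0,"z":-20,"yaw":0,"jaw":0},
  ],
)

```text
time: 15.75
position: [0.5929, -0.1852, 0.1233]
eef_rot: [[-0.884, 0.467, 0.023], [0.468, 0.884, -0.002], [-0.021, 0.01, -1.0]]
ft_force: [0.7, 0.1, -0.3]
grip_width: 0.502
```

```bash
python3 -c "
from plan import *
show()
rows([(558.3,92.5,125,70.8)],[9],0)
from rig import imaging
from h import *
for n in('side','top'):
    c=imaging.read_camera(n);pickle.dump(c,open(f'pics/{n}4.pkl','wb'))
    crop(c,*((290,140,420,280) if n=='side' else (280,130,420,220)),5,f'pics/f_{n}.png')
"
```

```text
t 15.75 p [ 592.9 -185.2  123.3] ang 62.13 F [ 0.67  0.12 -0.29] M [-0.015 -0.037 -0.062] g 0.502 q7 88.0
[{"x": 17.8, "y": 25.5, "z": -0.2, "yaw": -0.017, "jaw": 0}, {"x": 17.4, "y": 25.8, "z": -0.2, "yaw": -0.017, "jaw": 0}, {"x": 17.0, "y": 26.1, "z": -0.2, "yaw": -0.017, "jaw": 0}, {"x": 16.5, "y": 26.3, "z": -0.2, "yaw": -0.017, "jaw": 0}, {"x": 16.1, "y": 26.6, "z": -0.2, "yaw": -0.017, "jaw": 0}, {"x": 15.6, "y": 26.9, "z": -0.2, "yaw": -0.017, "jaw": 0}, {"x": 15.2, "y": 27.1, "z": -0.2, "yaw": -0.017, "jaw": 0}, {"x": 14.7, "y": 27.4, "z": -0.2, "yaw": -0.017, "jaw": 0}, {"x": 14.2, "y": 27.6, "z": -0.2, "yaw": -0.017, "jaw": 0}]
```

View pics/f_side.png

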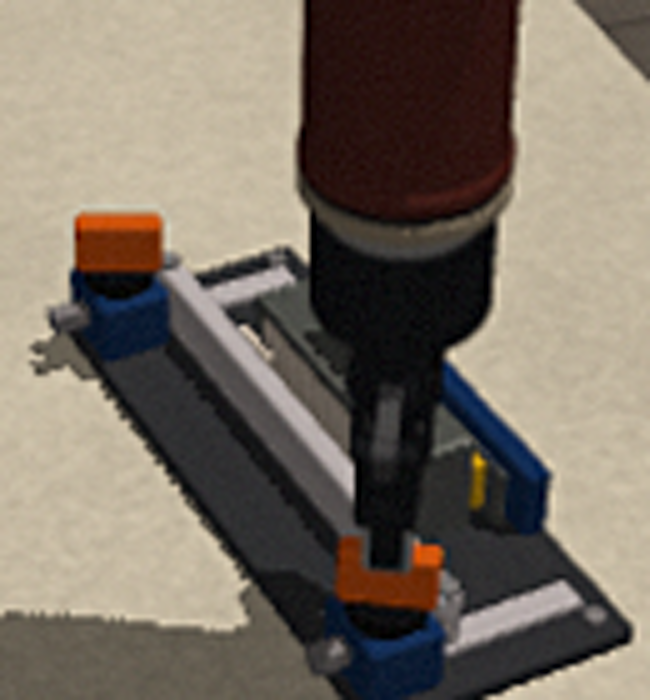

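View pics/f_top.png

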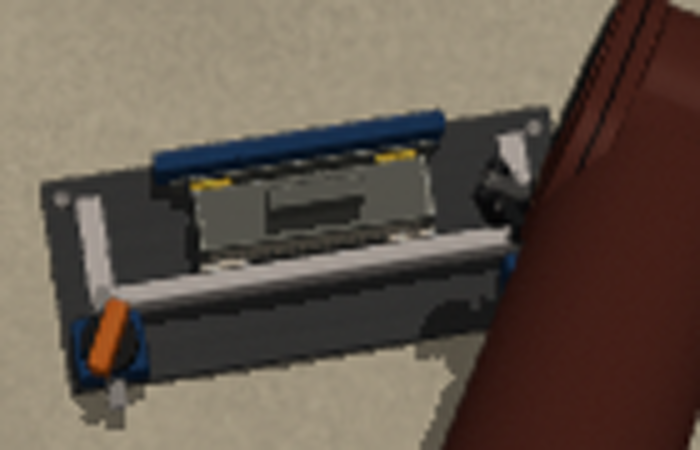

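Both knobs have been turned, the jaw is close to square and the cartridge lies between the pads and buffers. Back to the left knob.

Call:
carry_out(
  increments=[
    {"x":12,"y":17,"z":0,"yaw":-0.02,"jaw":0},
    {"x":18,"y":27,"z":0,"yaw":-0.02,"jaw":0},
    {"x":20,"y":30,"z":0,"yaw":-0.02,"jaw":0},
    {"x":20,"y":31,"z":0,"yaw":-0.02,"jaw":0},
    {"x":20,"y":31,"z":0,"yaw":-0.02,"jaw":0},
    {"x":19,"y":31,"z":0,"yaw":-0.02,"jaw":0},
    {"x":17,"y":30,"z":0,"yaw":-0.02,"jaw":0},
    {"x":12,"y":24,"z":0,"yaw":-0.01,"jaw":0},
    {"x":6,"y":13,"z":0,"yaw":0,"jaw":0},
    {"x":2,"y":4,"z":0,"yaw":0,"jaw":0},
    {"x":0,"y":0,"z":0,"yaw":0,"jaw":0},
  ],
)

```text
time: 16.95
position: [0.5548, 0.0977, 0.1286]
eef_rot: [[-0.945, 0.326, 0.037], [0.326, 0.945, -0.003], [-0.036, 0.009, -0.999]]
ft_force: [0.4, -0.8, 0.2]
grip_width: 0.501
```

```bash
python3 -c "
from plan import *
show()
rows([(558.5,92.5,87.5,70.85)],[1],0)
"
```

```text
t 16.95 p [554.8  97.7 128.6] ang 70.98 F [ 0.37 -0.75  0.17] M [-0.006  0.055  0.003] g 0.501 q7 62.9
[{"x": -5.1, "y": -3.7, "z": 41.1, "yaw": 0.002, "jaw": 0}]
```

Call:
carry_out(
  increments=[
    {"x":-2,"y":-2,"z":12,"yaw":0,"jaw":0},
    {"x":-2,"y":-1,"z":14,"yaw":0,"jaw":0},
    {"x":0,"y":0,"z":8,"yaw":0,"jaw":0},
    {"x":0,"y":0,"z":4,"yaw":0,"jaw":0},
    {"x":0,"y":0,"z":0,"yaw":0,"jaw":0},
  ],
)

```text
time: 17.45
position: [0.5597, 0.0864, 0.0863]
eef_rot: [[-0.942, 0.334, 0.036], [0.334, 0.943, -0.006], [-0.036, 0.006, -0.999]]
ft_force: [-0.1, 0.9, 0.3]
grip_width: 0.501
```

```bash
python3 -c "
from plan import *
show()
rows([(558.5,92.5,87.5,70.85)],[1],0)
"
```

```text
t 17.45 p [559.7  86.4  86.3] ang 70.5 F [-0.15  0.92  0.26] M [ 0.028  0.041 -0.013] g 0.501 q7 65.3
[{"x": 3.2, "y": 5.4, "z": -1.2, "yaw": -0.006, "jaw": 0}]
```

Call:
carry_out(
  increments=[
    {"x":2,"y":3,"z":-1,"yaw":0,"jaw":0},
    {"x":1,"y":2,"z":0,"yaw":0,"jaw":0},
    {"x":0,"y":0,"z":0,"yaw":0,"jaw":0},
  ],
)

```text
time: 17.75
position: [0.5587, 0.0923, 0.0875]
eef_rot: [[-0.942, 0.334, 0.036], [0.334, 0.942, -0.006], [-0.036, 0.006, -0.999]]
ft_force: [0.1, 1.2, -0.5]
grip_width: 0.503
```

```bash
python3 -c "
from plan import *
show()
rows([(558.5,92.5,87.5,70.85)],[1],0)
"
```

```text
t 17.75 p [558.7  92.3  87.5] ang 70.46 F [ 0.07  1.16 -0.46] M [0.02  0.097 0.042] g 0.503 q7 64.5
[{"x": 0.2, "y": 0.1, "z": 0.0, "yaw": -0.007, "jaw": 0}]
```

Call:
carry_out(
  increments=[
    {"x":0,"y":0,"z":0,"yaw":0,"jaw":1},
    {"x":0,"y":0,"z":0,"yaw":0,"jaw":1},
    {"x":0,"y":0,"z":0,"yaw":0,"jaw":1},
    {"x":0,"y":0,"z":0,"yaw":0,"jaw":1},
    {"x":0,"y":0,"z":0,"yaw":0,"jaw":1},
    {"x":0,"y":0,"z":0,"yaw":0,"jaw":1},
  ],
)

```text
time: 18.35
position: [0.5587, 0.0923, 0.0884]
eef_rot: [[-0.942, 0.334, 0.037], [0.334, 0.943, -0.006], [-0.037, 0.007, -0.999]]
ft_force: [-0.4, -1.2, 0.3]
grip_width: 0.149
```

```bash
python3 -c "
from plan import *
show()
"
```

```text
t 18.35 p [558.7  92.3  88.4] ang 70.51 F [-0.4  -1.17  0.27] M [-0.161  0.196 -0.035] g 0.149 q7 64.5
```

Call:
carry_out(
  increments=[
    {"x":0,"y":0,"z":0,"yaw":0.06,"jaw":1},
    {"x":0,"y":0,"z":0,"yaw":0.08,"jaw":1},
    {"x":0,"y":0,"z":0,"yaw":0.08,"jaw":1},
    {"x":0,"y":0,"z":0,"yaw":0.08,"jaw":1},
    {"x":0,"y":0,"z":0,"yaw":0.05,"jaw":1},
  ],
)

```text
time: 18.85
position: [0.5584, 0.0915, 0.0884]
eef_rot: [[-0.764, 0.645, 0.036], [0.645, 0.764, -0.008], [-0.032, 0.017, -0.999]]
ft_force: [-0.3, -1.3, 0.6]
grip_width: 0.147
```

```bash
python3 -c "
from plan import *
show()
"
```

```text
t 18.85 p [558.4  91.5  88.4] ang 49.86 F [-0.31 -1.27  0.61] M [-0.52   0.27   0.268] g 0.147 q7 45.2
```

Call:
carry_out(
  increments=[
    {"x":0,"y":0,"z":0,"yaw":0,"jaw":0},
    {"x":0,"y":0,"z":0,"yaw":0,"jaw":0},
    {"x":0,"y":0,"z":0,"yaw":0,"jaw":0},
    {"x":0,"y":0,"z":0,"yaw":0,"jaw":0},
    {"x":0,"y":0,"z":-15,"yaw":0,"jaw":0},
    {"x":0,"y":0,"z":-15,"yaw":0,"jaw":0},
  ],
)

```text
time: 19.45
position: [0.5565, 0.092, 0.1187]
eef_rot: [[-0.766, 0.642, 0.033], [0.642, 0.767, -0.008], [-0.031, 0.015, -0.999]]
ft_force: [-0.8, -0.6, 0.4]
grip_width: 0.499
```

```bash
python3 -c "
from plan import *
show()
rows([(595.5,-185.5,118,61.8)],[11],0)
"
```

```text
t 19.45 p [556.5  92.  118.7] ang 50.05 F [-0.77 -0.61  0.37] M [ 0.033 -0.033  0.046] g 0.499 q7 44.0
[{"x": -18.9, "y": -17.1, "z": 0.1, "yaw": -0.019, "jaw": 0}, {"x": -18.6, "y": -17.4, "z": 0.1, "yaw": -0.019, "jaw": 0}, {"x": -18.3, "y": -17.8, "z": 0.1, "yaw": -0.019, "jaw": 0}, {"x": -17.9, "y": -18.1, "z": 0.1, "yaw": -0.019, "jaw": 0}, {"x": -17.6, "y": -18.4, "z": 0.1, "yaw": -0.019, "jaw": 0}, {"x": -17.2, "y": -18.8, "z": 0.1, "yaw": -0.019, "jaw": 0}, {"x": -16.9, "y": -19.1, "z": 0.1, "yaw": -0.019, "jaw": 0}, {"x": -16.5, "y": -19.4, "z": 0.1, "yaw": -0.019, "jaw": 0}, {"x": -16.2, "y": -19.7, "z": 0.1, "yaw": -0.019, "jaw": 0}, {"x": -15.8, "y": -20.0, "z": 0.1, "yaw": -0.019, "jaw": 0}, {"x": -15.4, "y": -20.3, "z": 0.1, "yaw": -0.019, "jaw": 0}]
```

Call:
carry_out(
  increments=[
    {"x":-12,"y":-11,"z":0,"yaw":-0.02,"jaw":0},
    {"x":-17,"y":-16,"z":0,"yaw":-0.02,"jaw":0},
    {"x":-19,"y":-18,"z":0,"yaw":-0.02,"jaw":0},
    {"x":-19,"y":-19,"z":0,"yaw":-0.02,"jaw":0},
    {"x":-19,"y":-19,"z":0,"yaw":-0.02,"jaw":0},
    {"x":-19,"y":-20,"z":0,"yaw":-0.02,"jaw":0},
    {"x":-19,"y":-20,"z":0,"yaw":-0.02,"jaw":0},
    {"x":-18,"y":-20,"z":0,"yaw":-0.02,"jaw":0},
    {"x":-16,"y":-19,"z":0,"yaw":-0.02,"jaw":0},
    {"x":-13,"y":-17,"z":0,"yaw":-0.02,"jaw":0},
    {"x":-9,"y":-12,"z":0,"yaw":-0.01,"jaw":0},
    {"x":-5,"y":-7,"z":0,"yaw":0,"jaw":0},
    {"x":-2,"y":-3,"z":0,"yaw":0,"jaw":0},
    {"x":0,"y":0,"z":0,"yaw":0,"jaw":0},
  ],
)

```text
time: 20.85
position: [0.6095, -0.188, 0.1465]
eef_rot: [[-0.889, 0.454, 0.057], [0.455, 0.89, -0.003], [-0.052, 0.023, -0.998]]
ft_force: [-0.0, 0.4, -0.0]
grip_width: 0.496
```

```bash
python3 -c "
from plan import *
show()
import numpy as np; print(np.round(sense()['eef_rot'],3).tolist())
rows([(595.5,-185.5,88.5,61.8)],[1],0)
"
```

```text
t 20.85 p [ 609.5 -188.   146.5] ang 62.96 F [-0.04  0.38 -0.02] M [0.014 0.045 0.015] g 0.496 q7 88.7
[[-0.889, 0.454, 0.057], [0.455, 0.89, -0.003], [-0.052, 0.023, -0.998]]
[{"x": 13.6, "y": -4.1, "z": 58.0, "yaw": 0.02, "jaw": 0}]
```

Tilt is building up slightly with the long transits. A quick lift before descending should show whether that takes it out.

Call:
carry_out(
  increments=[
    {"x":2,"y":-1,"z":-30,"yaw":0,"jaw":0},
    {"x":2,"y":-1,"z":-45,"yaw":0,"jaw":0},
    {"x":2,"y":0,"z":-45,"yaw":0,"jaw":0},
    {"x":2,"y":0,"z":-20,"yaw":0,"jaw":0},
    {"x":0,"y":0,"z":0,"yaw":0,"jaw":0},
  ],
)

```text
time: 21.35
position: [0.5925, -0.1795, 0.2906]
eef_rot: [[-0.891, 0.45, 0.054], [0.451, 0.893, 0.0], [-0.048, 0.024, -0.999]]
ft_force: [0.6, 0.0, -0.6]
grip_width: 0.501
```

```bash
python3 -c "
from plan import *
show()
import numpy as np; print(np.round(sense()['eef_rot'],3).tolist(),np.round(sense()['q'],1))
rows([(595.5,-185.5,120,61.8)],[4],0)
"
```

```text
t 21.35 p [ 592.5 -179.5  290.6] ang 63.26 F [ 0.62  0.04 -0.61] M [-0.038  0.048 -0.012] g 0.501 q7 84.2
[[-0.891, 0.45, 0.054], [0.451, 0.893, 0.0], [-0.048, 0.024, -0.999]] [-18.3  14.2  38.2  89.7 -10.   76.3  84.2]
[{"x": -1.3, "y": -1.0, "z": 42.6, "yaw": 0.006, "jaw": 0}, {"x": -1.3, "y": -1.0, "z": 42.6, "yaw": 0.006, "jaw": 0}, {"x": -1.4, "y": -1.0, "z": 42.6, "yaw": 0.006, "jaw": 0}, {"x": -1.4, "y": -1.0, "z": 42.6, "yaw": 0.006, "jaw": 0}]
```

```bash
cat >> plan.py <<'E'
def go(w,k=1):
    st=sense();R=np.array(st["eef_rot"]);p=np.array(st["position"])*1000
    a=np.degrees(np.arctan2(R[1,1],R[0,1]));d=R.T@(np.array(w[:3])-p)
    print("tool shift",np.round(d,1),"yaw",round(-np.radians(w[3]-a),3),"per row",np.round(d/k,1))
E
python3 -c "
from plan import *
go((595.5,-185.5,105,61.8),5)"
```

```text
tool shift [  3.5  -8.5 185.4] yaw 0.025 per row [ 0.7 -1.7 37.1]
```

Call:
carry_out(
  increments=[
    {"x":1,"y":-2,"z":35,"yaw":0.01,"jaw":0},
    {"x":1,"y":-2,"z":48,"yaw":0.01,"jaw":0},
    {"x":1,"y":-2,"z":48,"yaw":0,"jaw":0},
    {"x":0,"y":-2,"z":30,"yaw":0,"jaw":0},
    {"x":0,"y":0,"z":12,"yaw":0,"jaw":0},
    {"x":0,"y":0,"z":2,"yaw":0,"jaw":0},
    {"x":0,"y":0,"z":0,"yaw":0,"jaw":0},
  ],
)

```text
time: 22.05
position: [0.5968, -0.1782, 0.109]
eef_rot: [[-0.885, 0.462, 0.056], [0.463, 0.886, 0.003], [-0.048, 0.029, -0.998]]
ft_force: [-0.2, -1.2, -0.2]
grip_width: 0.503
```

```bash
python3 -c "
from plan import *
show();print(np.round(sense()['eef_rot'],3).tolist())
go((595.5,-185.5,88.5,61.8),1)"
```

```text
t 22.05 p [ 596.8 -178.2  109. ] ang 62.47 F [-0.2  -1.15 -0.24] M [-0.026  0.031  0.007] g 0.503 q7 88.9
[[-0.885, 0.462, 0.056], [0.463, 0.886, 0.003], [-0.048, 0.029, -0.998]]
tool shift [-1.3 -7.7 20.4] yaw 0.012 per row [-1.3 -7.7 20.4]
```

Call:
carry_out(
  increments=[
    {"x":-1,"y":-4,"z":9,"yaw":0.01,"jaw":0},
    {"x":0,"y":-3,"z":8,"yaw":0,"jaw":0},
    {"x":0,"y":-1,"z":3,"yaw":0,"jaw":0},
    {"x":0,"y":0,"z":0,"yaw":0,"jaw":0},
  ],
)

```text
time: 22.45
position: [0.5975, -0.1867, 0.0915]
eef_rot: [[-0.88, 0.471, 0.062], [0.472, 0.881, 0.003], [-0.053, 0.032, -0.998]]
ft_force: [-0.1, -0.6, 0.1]
grip_width: 0.501
```

```bash
python3 -c "
from plan import *
show()
go((595.5,-185.5,88.5,61.8),1)"
```

```text
t 22.45 p [ 597.5 -186.7   91.5] ang 61.88 F [-0.09 -0.6   0.15] M [-0.     0.085 -0.035] g 0.501 q7 90.1
tool shift [2.4 0.  2.8] yaw 0.001 per row [2.4 0.  2.8]
```

Call:
carry_out(
  increments=[
    {"x":2,"y":0,"z":2,"yaw":0,"jaw":0},
    {"x":0,"y":0,"z":0,"yaw":0,"jaw":1},
    {"x":0,"y":0,"z":0,"yaw":0,"jaw":1},
    {"x":0,"y":0,"z":0,"yaw":0,"jaw":1},
    {"x":0,"y":0,"z":0,"yaw":0,"jaw":1},
    {"x":0,"y":0,"z":0,"yaw":0,"jaw":1},
    {"x":0,"y":0,"z":0,"yaw":0,"jaw":1},
  ],
)

```text
time: 23.15
position: [0.5957, -0.1867, 0.0903]
eef_rot: [[-0.879, 0.472, 0.063], [0.473, 0.881, 0.002], [-0.055, 0.031, -0.998]]
ft_force: [-0.4, -0.8, 0.9]
grip_width: 0.151
```

```bash
python3 -c "
from plan import *
show();print(np.round(sense()['eef_rot'],3).tolist())
"
```

```text
t 23.15 p [ 595.7 -186.7   90.3] ang 61.82 F [-0.36 -0.77  0.87] M [-0.418  0.357 -0.178] g 0.151 q7 90.0
[[-0.879, 0.472, 0.063], [0.473, 0.881, 0.002], [-0.055, 0.031, -0.998]]
```

Call:
carry_out(
  increments=[
    {"x":0,"y":0,"z":0,"yaw":0.05,"jaw":1},
    {"x":0,"y":0,"z":0,"yaw":0.08,"jaw":1},
    {"x":0,"y":0,"z":0,"yaw":0.08,"jaw":1},
  ],
)

```text
time: 23.45
position: [0.5954, -0.1874, 0.0903]
eef_rot: [[-0.759, 0.648, 0.062], [0.649, 0.761, 0.0], [-0.047, 0.041, -0.998]]
ft_force: [-1.5, -1.6, 0.9]
grip_width: 0.149
```

```bash
python3 -c "
from plan import *
show();print(np.round(sense()['eef_rot'],3).tolist())
"
```

```text
t 23.45 p [ 595.4 -187.4   90.3] ang 49.59 F [-1.47 -1.63  0.88] M [-0.745  0.628  0.24 ] g 0.149 q7 79.0
[[-0.759, 0.648, 0.062], [0.649, 0.761, 0.0], [-0.047, 0.041, -0.998]]
```

Call:
carry_out(
  increments=[
    {"x":0,"y":0,"z":0,"yaw":0.08,"jaw":1},
    {"x":0,"y":0,"z":0,"yaw":0.08,"jaw":1},
  ],
)

```text
time: 23.65
position: [0.5949, -0.1879, 0.0902]
eef_rot: [[-0.643, 0.764, 0.061], [0.765, 0.644, -0.001], [-0.04, 0.046, -0.998]]
ft_force: [-1.5, -0.8, 1.5]
grip_width: 0.152
```

```bash
python3 -c "
from plan import *
show();print(np.round(sense()['eef_rot'],3).tolist())
"
```

```text
t 23.65 p [ 594.9 -187.9   90.2] ang 40.13 F [-1.49 -0.79  1.48] M [-0.875  0.772  0.238] g 0.152 q7 70.5
[[-0.643, 0.764, 0.061], [0.765, 0.644, -0.001], [-0.04, 0.046, -0.998]]
```

Call:
carry_out(
  increments=[
    {"x":0,"y":0,"z":0,"yaw":0,"jaw":0},
    {"x":0,"y":0,"z":0,"yaw":0,"jaw":0},
    {"x":0,"y":0,"z":0,"yaw":0,"jaw":0},
    {"x":0,"y":0,"z":0,"yaw":0,"jaw":0},
    {"x":0,"y":0,"z":-15,"yaw":0,"jaw":0},
    {"x":0,"y":0,"z":-10,"yaw":0,"jaw":0},
  ],
)

```text
time: 24.25
position: [0.5934, -0.1867, 0.1158]
eef_rot: [[-0.647, 0.76, 0.06], [0.761, 0.649, 0.0], [-0.039, 0.046, -0.998]]
ft_force: [-0.8, -0.8, 1.6]
grip_width: 0.498
```

```bash
python3 -c "
from plan import *
show();print(np.round(sense()['eef_rot'],3).tolist())
go((558.5,91.8,118,49.9),7)
from rig import imaging
from h import *
for n in('side','top'):
    c=imaging.read_camera(n);pickle.dump(c,open(f'pics/{n}5.pkl','wb'))
    crop(c,*((290,140,420,280) if n=='side' else (280,130,420,220)),5,f'pics/g_{n}.png')
"
```

```text
t 24.25 p [ 593.4 -186.7  115.8] ang 40.48 F [-0.76 -0.83  1.58] M [ 0.011  0.054 -0.002] g 0.498 q7 69.6
[[-0.647, 0.76, 0.06], [0.761, 0.649, 0.0], [-0.039, 0.046, -0.998]]
tool shift [234.5 154.2  -4.2] yaw -0.164 per row [33.5 22.  -0.6]
```

View pics/g_top.png

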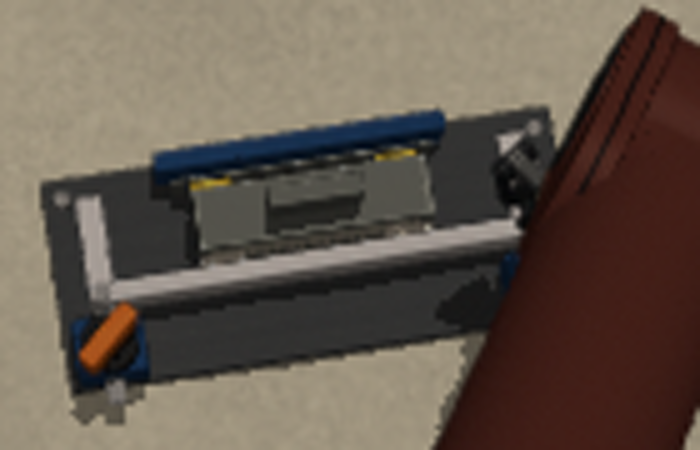

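Call:
carry_out(
  increments=[
    {"x":22,"y":14,"z":-3,"yaw":-0.02,"jaw":0},
    {"x":40,"y":26,"z":-2,"yaw":-0.03,"jaw":0},
    {"x":40,"y":27,"z":0,"yaw":-0.03,"jaw":0},
    {"x":40,"y":27,"z":0,"yaw":-0.03,"jaw":0},
    {"x":39,"y":28,"z":0,"yaw":-0.03,"jaw":0},
    {"x":32,"y":24,"z":0,"yaw":-0.02,"jaw":0},
    {"x":15,"y":12,"z":0,"yaw":0,"jaw":0},
    {"x":4,"y":3,"z":0,"yaw":0,"jaw":0},
    {"x":0,"y":0,"z":0,"yaw":0,"jaw":0},
  ],
)

```text
time: 25.25
position: [0.5428, 0.0997, 0.1209]
eef_rot: [[-0.763, 0.643, 0.069], [0.644, 0.765, 0.0], [-0.053, 0.045, -0.998]]
ft_force: [0.2, -0.4, 0.4]
grip_width: 0.499
```

```bash
python3 -c "
from plan import *
show();print(np.round(sense()['eef_rot'],3).tolist())
go((558.5,91.8,89,49.9),1)"
```

```text
t 25.25 p [542.8  99.7 120.9] ang 49.97 F [ 0.2  -0.4   0.43] M [-0.     0.047 -0.053] g 0.499 q7 42.1
[[-0.763, 0.643, 0.069], [0.644, 0.765, 0.0], [-0.053, 0.045, -0.998]]
tool shift [-15.4   2.6  32.9] yaw 0.001 per row [-15.4   2.6  32.9]
```

Call:
carry_out(
  increments=[
    {"x":-7,"y":1,"z":8,"yaw":0,"jaw":0},
    {"x":-5,"y":1,"z":12,"yaw":0,"jaw":0},
    {"x":-2,"y":0,"z":8,"yaw":0,"jaw":0},
    {"x":0,"y":0,"z":3,"yaw":0,"jaw":0},
    {"x":0,"y":0,"z":0,"yaw":0,"jaw":0},
  ],
)

```text
time: 25.75
position: [0.5594, 0.0842, 0.0874]
eef_rot: [[-0.757, 0.65, 0.069], [0.651, 0.759, -0.003], [-0.054, 0.043, -0.998]]
ft_force: [-0.0, 0.9, 0.9]
grip_width: 0.503
```

```bash
python3 -c "
from plan import *
show();print(np.round(sense()['eef_rot'],3).tolist())
go((558.5,91.8,89,49.9),1)"
```

```text
t 25.75 p [559.4  84.2  87.4] ang 49.45 F [-0.04  0.94  0.9 ] M [0.02  0.056 0.033] g 0.503 q7 46.2
[[-0.757, 0.65, 0.069], [0.651, 0.759, -0.003], [-0.054, 0.043, -0.998]]
tool shift [ 5.5  5.3 -1.6] yaw -0.008 per row [ 5.5  5.3 -1.6]
```

Call:
carry_out(
  increments=[
    {"x":3,"y":3,"z":-1,"yaw":0,"jaw":0},
    {"x":2,"y":2,"z":0,"yaw":0,"jaw":0},
    {"x":0,"y":0,"z":0,"yaw":0,"jaw":0},
    {"x":0,"y":0,"z":0,"yaw":0,"jaw":0},
  ],
)

```text
time: 26.15
position: [0.5588, 0.0917, 0.0888]
eef_rot: [[-0.757, 0.65, 0.069], [0.651, 0.759, -0.003], [-0.054, 0.043, -0.998]]
ft_force: [0.2, -0.2, -0.3]
grip_width: 0.499
```

```bash
python3 -c "
from plan import *
show()
go((558.5,91.8,89,49.9),1)"
```

```text
t 26.15 p [558.8  91.7  88.8] ang 49.42 F [ 0.15 -0.18 -0.33] M [ 0.043  0.062 -0.039] g 0.499 q7 45.2
tool shift [ 0.2 -0.1 -0.3] yaw -0.008 per row [ 0.2 -0.1 -0.3]
```

Call:
carry_out(
  increments=[
    {"x":0,"y":0,"z":0,"yaw":0,"jaw":1},
    {"x":0,"y":0,"z":0,"yaw":0,"jaw":1},
    {"x":0,"y":0,"z":0,"yaw":0,"jaw":1},
    {"x":0,"y":0,"z":0,"yaw":0,"jaw":1},
    {"x":0,"y":0,"z":0,"yaw":0,"jaw":1},
    {"x":0,"y":0,"z":0,"yaw":0,"jaw":1},
  ],
)

```text
time: 26.75
position: [0.5581, 0.0912, 0.0894]
eef_rot: [[-0.758, 0.649, 0.068], [0.65, 0.76, -0.004], [-0.054, 0.041, -0.998]]
ft_force: [0.3, 0.2, -0.5]
grip_width: 0.153
```

```bash
python3 -c "
from plan import *
show()"
```

```text
t 26.75 p [558.1  91.2  89.4] ang 49.52 F [ 0.25  0.21 -0.49] M [-0.408  0.346  0.12 ] g 0.153 q7 45.3
```

Call:
carry_out(
  increments=[
    {"x":0,"y":0,"z":0,"yaw":0.05,"jaw":1},
    {"x":0,"y":0,"z":0,"yaw":0.05,"jaw":1},
  ],
)

```text
time: 26.95
position: [0.5579, 0.091, 0.0893]
eef_rot: [[-0.688, 0.722, 0.067], [0.724, 0.69, -0.004], [-0.049, 0.046, -0.998]]
ft_force: [-0.5, -1.7, 1.5]
grip_width: 0.149
```

```bash
python3 -c "
from plan import *
show()"
```

```text
t 26.95 p [557.9  91.   89.3] ang 43.7 F [-0.54 -1.66  1.47] M [-0.594  0.529  0.228] g 0.149 q7 39.9
```

Call:
carry_out(
  increments=[
    {"x":0,"y":0,"z":0,"yaw":0.05,"jaw":1},
    {"x":0,"y":0,"z":0,"yaw":0.05,"jaw":1},
  ],
)

```text
time: 27.15
position: [0.5577, 0.0908, 0.0894]
eef_rot: [[-0.61, 0.789, 0.067], [0.791, 0.612, -0.005], [-0.045, 0.05, -0.998]]
ft_force: [0.1, 1.1, 1.2]
grip_width: 0.15
```

```bash
python3 -c "
from plan import *
show()"
```

```text
t 27.15 p [557.7  90.8  89.4] ang 37.78 F [0.05 1.11 1.18] M [-0.639  0.534  0.247] g 0.15 q7 34.4
```

Call:
carry_out(
  increments=[
    {"x":0,"y":0,"z":0,"yaw":0.05,"jaw":1},
    {"x":0,"y":0,"z":0,"yaw":0.05,"jaw":1},
  ],
)

```text
time: 27.35
position: [0.5575, 0.0907, 0.0894]
eef_rot: [[-0.526, 0.848, 0.066], [0.85, 0.527, -0.005], [-0.039, 0.054, -0.998]]
ft_force: [-0.3, -0.1, 1.2]
grip_width: 0.153
```

```bash
python3 -c "
from plan import *
show()
from rig import imaging
from h import *
for i in range(4):
    c=imaging.read_camera('top'); show()
"
```

```text
t 27.35 p [557.5  90.7  89.4] ang 31.86 F [-0.34 -0.1   1.22] M [-0.725  0.539  0.302] g 0.153 q7 28.9
t 27.4 p [557.5  90.7  89.4] ang 31.68 F [-0.4  -0.07  1.96] M [-0.646  0.732  0.16 ] g 0.149 q7 28.8
t 27.45 p [557.5  90.7  89.3] ang 31.92 F [-0.45 -0.67  1.95] M [-0.665  0.715  0.025] g 0.153 q7 29.0
t 27.5 p [557.4  90.7  89.3] ang 32.01 F [-0.3  -0.37  2.31] M [-0.698  0.782 -0.051] g 0.149 q7 29.1
t 27.55 p [557.5  90.7  89.4] ang 32.03 F [-0.65 -0.95  2.92] M [-0.663  0.776 -0.084] g 0.151 q7 29.1
```

```bash
python3 -c "
from rig import imaging
from h import *
for n in('side','top'):
    c=imaging.read_camera(n);pickle.dump(c,open(f'pics/{n}6.pkl','wb'))
    crop(c,*((335,180,420,270) if n=='side' else (310,145,400,190)),8 if n=='top' else 6,f'pics/i_{n}.png')
"
```

```text
(no output)
```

View pics/i_top.png

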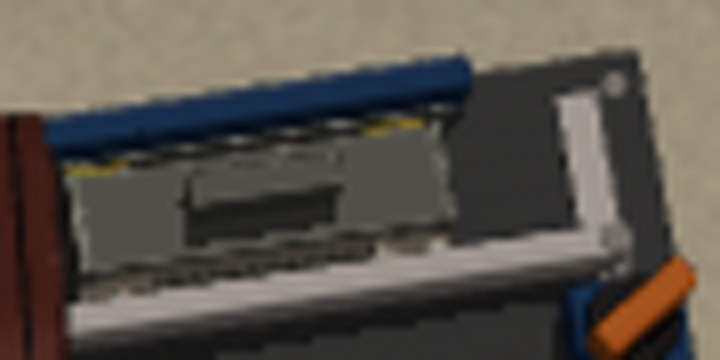

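View pics/i_side.png

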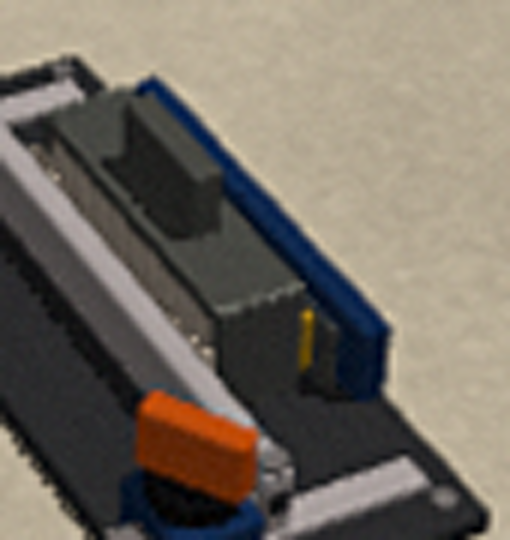

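Left end is now in about 11.4 mm, right end about 10.0 mm. Pads appear to be at the cartridge; next the right knob.

Call:
carry_out(
  increments=[
    {"x":0,"y":0,"z":0,"yaw":0,"jaw":0},
    {"x":0,"y":0,"z":0,"yaw":0,"jaw":0},
    {"x":0,"y":0,"z":0,"yaw":0,"jaw":0},
    {"x":0,"y":0,"z":0,"yaw":0,"jaw":0},
    {"x":0,"y":0,"z":-15,"yaw":0,"jaw":0},
    {"x":0,"y":0,"z":-10,"yaw":0,"jaw":0},
  ],
)

```text
time: 28.25
position: [0.5557, 0.0908, 0.1149]
eef_rot: [[-0.528, 0.847, 0.066], [0.848, 0.53, -0.005], [-0.039, 0.053, -0.998]]
ft_force: [0.4, -0.2, -0.3]
grip_width: 0.498
```

```bash
python3 -c "
from plan import *
show();
go((594.5,-187.0,112,40.3),7)"
```

```text
t 28.25 p [555.7  90.8 114.9] ang 32.03 F [ 0.43 -0.16 -0.29] M [0.011 0.032 0.016] g 0.498 q7 27.6
tool shift [-256.  -114.5    6.8] yaw -0.144 per row [-36.6 -16.4   1. ]
```

Call:
carry_out(
  increments=[
    {"x":-24,"y":-11,"z":0,"yaw":-0.02,"jaw":0},
    {"x":-43,"y":-18,"z":2,"yaw":-0.03,"jaw":0},
    {"x":-43,"y":-20,"z":3,"yaw":-0.03,"jaw":0},
    {"x":-43,"y":-21,"z":3,"yaw":-0.03,"jaw":0},
    {"x":-43,"y":-22,"z":3,"yaw":-0.02,"jaw":0},
    {"x":-32,"y":-16,"z":3,"yaw":-0.01,"jaw":0},
    {"x":-15,"y":-7,"z":2,"yaw":0,"jaw":0},
    {"x":-4,"y":-2,"z":0,"yaw":0,"jaw":0},
    {"x":0,"y":0,"z":0,"yaw":0,"jaw":0},
  ],
)

```text
time: 29.15
position: [0.6158, -0.1841, 0.1156]
eef_rot: [[-0.651, 0.755, 0.08], [0.757, 0.653, -0.002], [-0.054, 0.06, -0.997]]
ft_force: [0.2, 0.4, -0.3]
grip_width: 0.501
```

```bash
python3 -c "
from plan import *
show();
go((594.5,-187.0,90,40.3),1)"
```

```text
t 29.15 p [ 615.8 -184.1  115.6] ang 40.87 F [ 0.22  0.37 -0.34] M [ 0.057  0.095 -0.019] g 0.501 q7 69.9
tool shift [ 13.  -19.5  23.8] yaw 0.01 per row [ 13.  -19.5  23.8]
```

Call:
carry_out(
  increments=[
    {"x":6,"y":-9,"z":0,"yaw":0.01,"jaw":0},
    {"x":4,"y":-6,"z":0,"yaw":0,"jaw":0},
    {"x":1,"y":-2,"z":3,"yaw":0,"jaw":0},
    {"x":0,"y":0,"z":0,"yaw":0,"jaw":0},
  ],
)

```text
time: 29.55
position: [0.5943, -0.1816, 0.1115]
eef_rot: [[-0.647, 0.758, 0.08], [0.761, 0.649, 0.002], [-0.051, 0.062, -0.997]]
ft_force: [-0.1, 0.8, 0.3]
grip_width: 0.501
```

```bash
python3 -c "
from plan import *
show();
go((594.5,-187.0,90,40.3),1)"
```

```text
t 29.55 p [ 594.3 -181.6  111.5] ang 40.56 F [-0.07  0.8   0.29] M [0.009 0.072 0.006] g 0.501 q7 69.7
tool shift [-3.2 -4.7 21.4] yaw 0.005 per row [-3.2 -4.7 21.4]
```

Call:
carry_out(
  increments=[
    {"x":-2,"y":-2,"z":8,"yaw":0,"jaw":0},
    {"x":-1,"y":-2,"z":9,"yaw":0,"jaw":0},
    {"x":0,"y":0,"z":3,"yaw":0,"jaw":0},
    {"x":0,"y":0,"z":0,"yaw":0,"jaw":0},
  ],
)

```text
time: 29.95
position: [0.595, -0.1851, 0.0892]
eef_rot: [[-0.649, 0.757, 0.08], [0.759, 0.651, 0.002], [-0.05, 0.062, -0.997]]
ft_force: [-0.1, 1.0, -0.1]
grip_width: 0.5
```

```bash
python3 -c "
from plan import *
show();
go((594.5,-187.0,90,40.3),1)"
```

```text
t 29.95 p [ 595.  -185.1   89.2] ang 40.69 F [-0.07  0.98 -0.08] M [0.038 0.109 0.007] g 0.5 q7 71.3
tool shift [-1.1 -1.6 -0.9] yaw 0.007 per row [-1.1 -1.6 -0.9]
```

Call:
carry_out(
  increments=[
    {"x":-1,"y":-1,"z":-1,"yaw":0.005,"jaw":0},
    {"x":0,"y":0,"z":0,"yaw":0,"jaw":1},
    {"x":0,"y":0,"z":0,"yaw":0,"jaw":1},
    {"x":0,"y":0,"z":0,"yaw":0,"jaw":1},
    {"x":0,"y":0,"z":0,"yaw":0,"jaw":1},
    {"x":0,"y":0,"z":0,"yaw":0,"jaw":1},
    {"x":0,"y":0,"z":0,"yaw":0,"jaw":1},
  ],
)

```text
time: 30.65
position: [0.5943, -0.1874, 0.0902]
eef_rot: [[-0.644, 0.761, 0.078], [0.763, 0.646, 0.001], [-0.05, 0.061, -0.997]]
ft_force: [-0.0, 0.4, 0.0]
grip_width: 0.151
```

```bash
python3 -c "
from plan import *
show()"
```

```text
t 30.65 p [ 594.3 -187.4   90.2] ang 40.33 F [-0.01  0.36  0.01] M [-0.335  0.627 -0.173] g 0.151 q7 71.1
```

Call:
carry_out(
  increments=[
    {"x":0,"y":0,"z":0,"yaw":0.05,"jaw":1},
    {"x":0,"y":0,"z":0,"yaw":0.05,"jaw":1},
  ],
)

```text
time: 30.85
position: [0.5942, -0.1877, 0.0902]
eef_rot: [[-0.564, 0.822, 0.078], [0.824, 0.566, 0.001], [-0.044, 0.065, -0.997]]
ft_force: [-1.4, 0.1, 0.8]
grip_width: 0.148
```

```bash
python3 -c "
from plan import *
show()"
```

```text
t 30.85 p [ 594.2 -187.7   90.2] ang 34.55 F [-1.4   0.09  0.82] M [-0.53   0.84   0.349] g 0.148 q7 65.9
```

Call:
carry_out(
  increments=[
    {"x":0,"y":0,"z":0,"yaw":0.05,"jaw":1},
  ],
)

```text
time: 30.95
position: [0.594, -0.1878, 0.0902]
eef_rot: [[-0.522, 0.85, 0.078], [0.852, 0.523, 0.0], [-0.04, 0.066, -0.997]]
ft_force: [-1.4, 0.8, 0.7]
grip_width: 0.149
```

```bash
python3 -c "
from plan import *
show()"
```

```text
t 30.95 p [ 594.  -187.8   90.2] ang 31.63 F [-1.39  0.84  0.74] M [-0.634  0.808  0.296] g 0.149 q7 63.3
```

Call:
carry_out(
  increments=[
    {"x":0,"y":0,"z":0,"yaw":0.03,"jaw":1},
  ],
)

```text
time: 31.05
position: [0.594, -0.1879, 0.0902]
eef_rot: [[-0.495, 0.865, 0.077], [0.868, 0.497, -0.0], [-0.038, 0.067, -0.997]]
ft_force: [-1.4, -1.0, 1.2]
grip_width: 0.153
```

```bash
python3 -c "
from plan import *
show()"
```

```text
t 31.05 p [ 594.  -187.9   90.2] ang 29.85 F [-1.36 -1.02  1.17] M [-0.659  0.868  0.376] g 0.153 q7 61.7
```

Call:
carry_out(
  increments=[
    {"x":0,"y":0,"z":0,"yaw":0.02,"jaw":1},
  ],
)

```text
time: 31.15
position: [0.5939, -0.1879, 0.0902]
eef_rot: [[-0.477, 0.875, 0.077], [0.878, 0.479, -0.0], [-0.037, 0.068, -0.997]]
ft_force: [-2.0, 0.1, 0.9]
grip_width: 0.149
```

```bash
python3 -c "
from plan import *
show()
from rig import imaging
from h import *
c=imaging.read_camera('top');pickle.dump(c,open('pics/top7.pkl','wb'));show()
crop(c,310,145,400,190,8,'pics/j_top.png')
"
```

```text
t 31.15 p [ 593.9 -187.9   90.2] ang 28.68 F [-1.99  0.13  0.9 ] M [-0.621  0.874  0.37 ] g 0.149 q7 60.7
t 31.2 p [ 593.9 -187.9   90.2] ang 28.62 F [-0.71 -0.22  1.34] M [-0.609  0.871  0.339] g 0.151 q7 60.6
```

View pics/j_top.png

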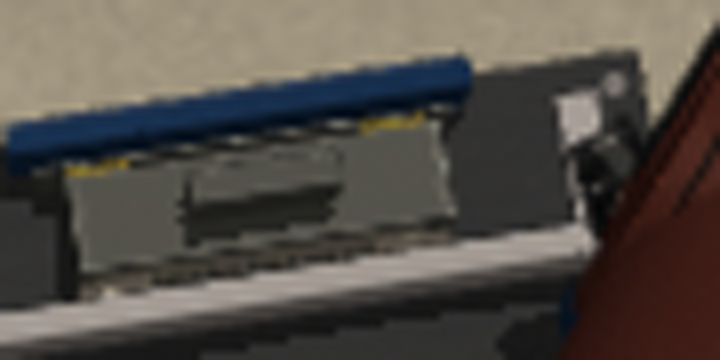

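Torque on the right rose from about 0.25 (free) to about 0.37 N m, so the pad is pressing with roughly 12 N. The right end is at about 12.0 mm and the left at 11.4 mm. I go to the left knob for a small last turn with a torque check.

Call:
carry_out(
  increments=[
    {"x":0,"y":0,"z":0,"yaw":0,"jaw":0},
    {"x":0,"y":0,"z":0,"yaw":0,"jaw":0},
    {"x":0,"y":0,"z":0,"yaw":0,"jaw":0},
    {"x":0,"y":0,"z":0,"yaw":0,"jaw":0},
    {"x":0,"y":0,"z":-15,"yaw":0,"jaw":0},
    {"x":0,"y":0,"z":-12,"yaw":0,"jaw":0},
  ],
)

```text
time: 31.8
position: [0.5919, -0.1873, 0.1179]
eef_rot: [[-0.477, 0.876, 0.077], [0.878, 0.478, 0.001], [-0.036, 0.068, -0.997]]
ft_force: [0.6, -0.3, -0.0]
grip_width: 0.502
```

```bash
python3 -c "
from plan import *
show();
go((557.5,91.2,115,32.0),7)"
```

```text
t 31.8 p [ 591.9 -187.3  117.9] ang 28.64 F [ 0.63 -0.27 -0.03] M [-0.081  0.125 -0.061] g 0.502 q7 59.3
tool shift [261.2 102.8   0.4] yaw -0.059 per row [37.3 14.7  0.1]
```

Call:
carry_out(
  increments=[
    {"x":24,"y":10,"z":-2,"yaw":-0.01,"jaw":0},
    {"x":42,"y":17,"z":-2,"yaw":-0.01,"jaw":0},
    {"x":43,"y":18,"z":0,"yaw":-0.01,"jaw":0},
    {"x":43,"y":18,"z":0,"yaw":-0.01,"jaw":0},
    {"x":42,"y":18,"z":0,"yaw":-0.01,"jaw":0},
    {"x":34,"y":15,"z":0,"yaw":-0.01,"jaw":0},
    {"x":15,"y":8,"z":0,"yaw":0,"jaw":0},
    {"x":4,"y":3,"z":0,"yaw":0,"jaw":0},
    {"x":0,"y":0,"z":0,"yaw":0,"jaw":0},
  ],
)

```text
time: 32.7
position: [0.5633, 0.0865, 0.1331]
eef_rot: [[-0.525, 0.846, 0.094], [0.85, 0.527, 0.003], [-0.047, 0.081, -0.996]]
ft_force: [-0.1, -0.3, -0.0]
grip_width: 0.5
```

```bash
python3 -c "
from plan import *
show();
go((557.5,91.2,112,32.0),1)"
```

```text
t 32.7 p [563.3  86.5 133.1] ang 31.95 F [-0.06 -0.27 -0.01] M [ 0.013  0.105 -0.075] g 0.5 q7 27.8
tool shift [ 8.  -4.2 20.4] yaw -0.001 per row [ 8.  -4.2 20.4]
```

Call:
carry_out(
  increments=[
    {"x":4,"y":-2,"z":8,"yaw":0,"jaw":0},
    {"x":3,"y":-2,"z":8,"yaw":0,"jaw":0},
    {"x":0,"y":0,"z":4,"yaw":0,"jaw":0},
    {"x":0,"y":0,"z":0,"yaw":0,"jaw":0},
  ],
)

```text
time: 33.1
position: [0.5582, 0.0854, 0.1112]
eef_rot: [[-0.519, 0.849, 0.094], [0.853, 0.522, 0.001], [-0.048, 0.081, -0.996]]
ft_force: [0.6, 0.5, -0.4]
grip_width: 0.5
```

```bash
python3 -c "
from plan import *
show();
go((557.5,91.0,89.5,32.0),1)"
```

```text
t 33.1 p [558.2  85.4 111.2] ang 31.56 F [ 0.6   0.46 -0.4 ] M [-0.001  0.069 -0.042] g 0.5 q7 28.2
tool shift [ 6.2  0.6 21.6] yaw -0.008 per row [ 6.2  0.6 21.6]
```

Call:
carry_out(
  increments=[
    {"x":3,"y":0,"z":8,"yaw":-0.004,"jaw":0},
    {"x":2,"y":0,"z":9,"yaw":-0.004,"jaw":0},
    {"x":0,"y":0,"z":3,"yaw":0,"jaw":0},
    {"x":0,"y":0,"z":0,"yaw":0,"jaw":0},
    {"x":0,"y":0,"z":0,"yaw":0,"jaw":0},
  ],
)

```text
time: 33.6
position: [0.5573, 0.0885, 0.0885]
eef_rot: [[-0.525, 0.846, 0.093], [0.85, 0.527, 0.0], [-0.049, 0.079, -0.996]]
ft_force: [-0.8, 0.1, -0.1]
grip_width: 0.498
```

```bash
python3 -c "
from plan import *
show();
go((557.5,91.0,89.5,32.0),1)"
```

```text
t 33.6 p [557.3  88.5  88.5] ang 31.95 F [-0.83  0.08 -0.13] M [ 0.079  0.101 -0.027] g 0.498 q7 29.4
tool shift [ 2.   1.5 -1. ] yaw -0.001 per row [ 2.   1.5 -1. ]
```

Call:
carry_out(
  increments=[
    {"x":2,"y":1,"z":-1,"yaw":0,"jaw":0},
    {"x":0,"y":0,"z":0,"yaw":0,"jaw":0},
    {"x":0,"y":0,"z":0,"yaw":0,"jaw":1},
    {"x":0,"y":0,"z":0,"yaw":0,"jaw":1},
    {"x":0,"y":0,"z":0,"yaw":0,"jaw":1},
    {"x":0,"y":0,"z":0,"yaw":0,"jaw":1},
    {"x":0,"y":0,"z":0,"yaw":0,"jaw":1},
    {"x":0,"y":0,"z":0,"yaw":0,"jaw":1},
  ],
)

```text
time: 34.4
position: [0.5569, 0.0908, 0.0906]
eef_rot: [[-0.526, 0.846, 0.093], [0.849, 0.528, 0.0], [-0.049, 0.079, -0.996]]
ft_force: [0.2, -0.6, 0.1]
grip_width: 0.155
```

```bash
python3 -c "
from plan import *
show()"
```

```text
t 34.4 p [556.9  90.8  90.6] ang 31.98 F [ 0.22 -0.58  0.06] M [-0.383  0.609 -0.01 ] g 0.155 q7 29.1
```

Call:
carry_out(
  increments=[
    {"x":0,"y":0,"z":0,"yaw":0.02,"jaw":1},
  ],
)

```text
time: 34.5
position: [0.557, 0.0908, 0.0906]
eef_rot: [[-0.508, 0.856, 0.093], [0.86, 0.511, -0.0], [-0.047, 0.08, -0.996]]
ft_force: [0.2, -0.3, 1.3]
grip_width: 0.155
```

```bash
python3 -c "
from plan import *
show()"
```

```text
t 34.5 p [557.   90.8  90.6] ang 30.82 F [ 0.2  -0.27  1.34] M [-0.5    0.584  0.359] g 0.155 q7 28.0
```

```bash
python3 -c "
from plan import *
from rig import imaging
c=imaging.read_camera('top');show()"
```

```text
t 34.55 p [557.   90.8  90.6] ang 30.71 F [ 0.85 -0.89  1.36] M [-0.472  0.537  0.319] g 0.154 q7 27.9
```

Call:
carry_out(
  increments=[
    {"x":0,"y":0,"z":0,"yaw":0.015,"jaw":1},
  ],
)

```text
time: 34.65
position: [0.5569, 0.0908, 0.0906]
eef_rot: [[-0.494, 0.865, 0.093], [0.868, 0.496, -0.0], [-0.046, 0.08, -0.996]]
ft_force: [-0.4, 0.1, 0.9]
grip_width: 0.153
```

```bash
python3 -c "
from plan import *
from rig import imaging
show();c=imaging.read_camera('top');show()"
```

```text
t 34.65 p [556.9  90.8  90.6] ang 29.83 F [-0.43  0.06  0.9 ] M [-0.525  0.57   0.313] g 0.153 q7 27.1
t 34.7 p [556.9  90.7  90.5] ang 29.74 F [-0.21  0.23  1.17] M [-0.575  0.593  0.371] g 0.149 q7 27.0
```

Left torque reads about 0.31–0.37 N m, against about 0.25 free, so roughly 9–11 N. Both ends are in about 11.8–12.0 mm. I let go and withdraw.

Call:
carry_out(
  increments=[
    {"x":0,"y":0,"z":0,"yaw":0,"jaw":0},
    {"x":0,"y":0,"z":0,"yaw":0,"jaw":0},
    {"x":0,"y":0,"z":0,"yaw":0,"jaw":0},
    {"x":0,"y":0,"z":0,"yaw":0,"jaw":0},
    {"x":0,"y":0,"z":-15,"yaw":0,"jaw":0},
    {"x":0,"y":0,"z":-30,"yaw":0,"jaw":0},
    {"x":0,"y":0,"z":-40,"yaw":0,"jaw":0},
    {"x":20,"y":0,"z":-40,"yaw":0,"jaw":0},
    {"x":40,"y":0,"z":-20,"yaw":0,"jaw":0},
    {"x":40,"y":0,"z":0,"yaw":0,"jaw":0},
    {"x":40,"y":0,"z":0,"yaw":0,"jaw":0},
    {"x":40,"y":0,"z":0,"yaw":0,"jaw":0},
    {"x":20,"y":0,"z":0,"yaw":0,"jaw":0},
    {"x":0,"y":0,"z":0,"yaw":0,"jaw":0},
  ],
)

```text
time: 36.1
position: [0.4444, 0.2678, 0.2427]
eef_rot: [[-0.48, 0.871, 0.102], [0.876, 0.482, 0.007], [-0.044, 0.093, -0.995]]
ft_force: [0.8, 0.4, 0.9]
grip_width: 0.502
```

Run:
```python
from plan import *
show()
from rig import imaging
from m import *
for n in('side','top'):
    c=imaging.read_camera(n);pickle.dump(c,open(f'pics/{n}9.pkl','wb'))
    cv2.imwrite(f'pics/full_{n}9.png',c["img"][:,:,::-1])
    crop(c,*((290,140,420,280) if n=='side' else (280,130,420,220)),5,f'pics/k_{n}.png')
    if n=='top':
        for nm,(x0,y0,x1,y1) in {"R":(376,166,406,204),"L":(286,180,318,214)}.items():
            b,u=big(c,x0,y0,x1,y1); h=cv2.cvtColor(b,cv2.COLOR_RGB2HSV)
            m=cv2.inRange(h,(4,150,95),(16,255,255)); r,W,_=rectw(c,u,m,.087); print("knob",nm,r)
```

```text
t 36.1 p [444.4 267.8 242.7] ang 28.97 F [0.84 0.37 0.86] M [-0.003  0.106 -0.002] g 0.502 q7 -10.4
knob R ((593.642333984375, -183.8616180419922), (14.473424911499023, 45.68122482299805), 28.39930534362793)
knob L ((557.38525390625, 93.2413330078125), (14.599984169006348, 45.22712326049805), 30.185792922973633)
```

View pics/k_side.png

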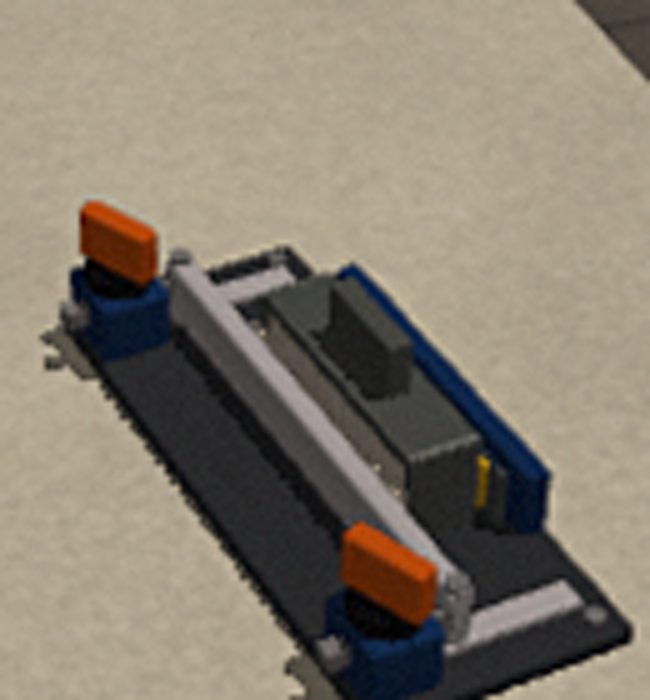

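View pics/k_top.png

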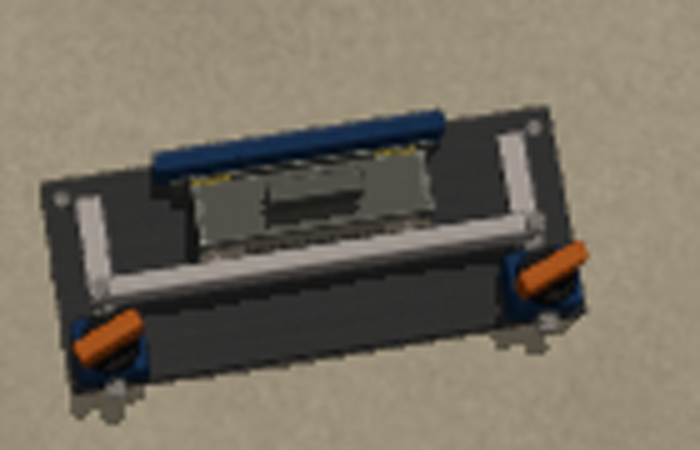

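View pics/full_top9.png

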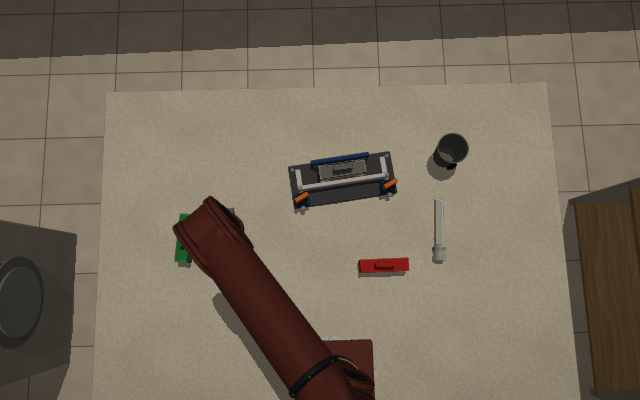

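The arm is clear. The jaw looks square and the cartridge stands upright, held between the pads and the buffers. The camera reads the knob bars at 28.4° (right) and 30.2° (left), within 0.5° of where I left them. The cup, nozzle and look-alikes are unmoved in the top view, where the arm hides most of the brush; the arm never went near it. Handing in.

```bash
python3 -c "
from rig import ctrl
print(ctrl.sign_off())"
```

```text
the job is handed in; nothing more can be done
None
```

The grey cartridge is standing upright on the clamp bed, held between the two white pads and the yellow buffers. The robot has let go and withdrawn. I handed the job in at about 36 s of the 72 s allowed.

- **Winding in:** I turned the knobs alternately, left first, four turns on the left and three on the right. The left end is in about 11.8 mm and the right about 12.0 mm. The ends were never more than about 5 mm apart, well under the 12 mm at which the racks bind.
- **Pad force:** I estimated this from the torque needed to turn the knobs, because nothing measures it directly. The torque rose from about 0.25 N m running free to about 0.37 on the right and 0.31–0.37 on the left. That is roughly 11–12 N on the right and 9–10 N on the left, give or take 2–3 N, inside the 6–18 N range. Single readings scattered by about 0.03 N m.
- **Last pictures:** The cartridge is upright, the jaw looks square, and the knobs stayed within 0.5° of where I left them. The cup, the nozzle and the red look-alike are where they were. The arm hid most of the brush and part of the green look-alike, so I could not confirm those two; the arm did not go near them while low.
- **What went less well:** One move call was refused because some rows lacked fields, and nothing moved. The tool also slowly tilted to about 5–6° over the long moves. This put up to about 1 N m of sideways moment on the knobs while they were gripped, and I saw no other effect from it.

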